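# Dry-stack two glue-ups on their boards

### The arm

A 6-joint arm with a two-finger parallel gripper is mounted at the origin on a cart in front of the work surface, level with it; the furniture and walls round the work are solid. World frame = base frame: x ahead of the robot, y to its left, z up, the work surface at z = 0. Lengths are in m, angles in rad, forces in N, time in s.
With the tool pointing down it reaches from about 0.375 to 0.9 m from the base axis. Payload 3.1 kg.
Tool frame: the origin (TCP) lies at the very end of the fingers, on their centre line; the grasp point (between the pads) lies 19 mm behind it (tcp_to_grasp is the distance from the TCP to the grasp point, in m); z points along the fingers, y is the direction in which the jaws open and shut (so a half turn about z gives the same grasp; the last joint's range is limited). The gripper opens to 85 mm and grips with 20 to 120 N. Pads are 22 mm wide; open, the fingers measure 114 mm over their backs; the gripper's body (76 mm by 85 mm) begins 54 mm behind the grasp point. The pads swing forward as they close: fully open they stand 13 mm farther back than shut.
Start: joints at [-1.433, 0.527, 1.433, -0, 1.181, -0.178], TCP at [0.195, -0.594, 0.231] pointing down, gripper open.
Joint ranges: [-3.08, 3.08], [-0.75, 2.2], [0.22, 2.44], [-1.43, 4.57], [0, 2.65], [-2.85, 2.85]. Speed limits (rad/s): [2.79, 2.79, 3.14, 3.14, 3.14, 3.14].

### API

Orientations are given as a unit quaternion [x, y, z, w].
In Python, from station import sense, snapshot, camera_info, sign_off, tcp_to_grasp gives the robot as it stands.
- The arm moves only by the shell command python3 -m inch 'ROWS' [FORCE]. ROWS is JSON, a list of rows, each a list of 3 entries, a list of its own where there are three numbers: the closure, from -1 (fully open) to 1 (shut), so that 0 is half open, then the shift along the tool's x, y, z normalised to -1 to 1, where 1 is 10 cm, then the turn, a rotation vector about the tool's x, y, z normalised to -1 to 1, where 1 is 360 degrees. In form: [[jaw, [dx, dy, dz], [ax, ay, az]], ...]. A call has 1 to 20 rows; each row is the pose to reach, as a shift and turn from the pose commanded when the call began, along the tool's axes at that moment, turning the shorter way round; what a row does not reach only later rows make up. A row lasts 1/10 s, in which the tool goes at most 50 mm and 8.59 degrees, less where a joint would pass 70% of its speed; a pose out of reach is approached as far as the arm can. A call with a number of a shift or a turn outside -1 to 1 is refused whole. A call with a gripper value outside its range is refused whole. The fingers move at their own pace and stop on an object; FORCE is the grip in N (left out, the last holds). Time passes only in rows, so rows that repeat a pose let the fingers close. It gives the time, the measured TCP pose, the force and the opening at its end, in the units of the state.
- sense(): the state, without advancing time (a new reading comes with each control period).
- snapshot(name): name is "scene" or "top" or "wrist"; returns (picture, depth): 420x560x3 uint8, blue, green, red; 420x560 float32, m along the optical axis (not along the pixel's ray), 0 where there is no reading.
- camera_info(name): a dict with "K" (3x3 intrinsics, pixels), "origin" and "orientation" of the camera in the world. Camera axes: x right, y down, z forward; pixel columns grow to the right and rows downward; lengths in m; the calibration is good to about 2 mm. A picture is of the moment at which its call begins: read the wrist's pose just before it. camera_info takes no time and is no camera call; for the wrist camera it gives the pose at the moment of the call.
- sign_off(): hands the job in, once; it reports no verdict.
The state is a dict: "t": time; "q": joint angles; "qd": joint speeds; "tau": joint torques, N m; "tcp_pos": TCP position; "tool_rot": TCP orientation; "force": force on the tool from outside, world axes, zero at the start; "ft_torque": the same for the moment, N m; "finger_gap": opening from 0.0 (shut) to 1.0 (fully open).
Only numpy, scipy, OpenCV 4.12 (cv2) and the standard library are available. Lean on these libraries where they do the work, as an engineer would, in place of code of your own. Each camera call takes 0.05 s, during which the arm holds its last target.

### The job

Make up the two dry glue-up stacks. On the long board lay the bridge blank along the middle of its cork strip, lay the long pine block along the middle of the blank, and set the steel weight with the knob upright in the middle of the pine block. On the small square board lay the small wooden block flat in the middle of its cork square and set the solder reel flat in the middle of that block; leave everything let go and at rest.

Things in the scene. Friction and masses are not known exactly. Their poses are not given: they have to be found in the camera images.
- long_board: long plywood glue-up board, fixed, 60 x 210 x 15 mm, lying on the black mat (whose top is about 8 mm above the bench); a cork strip 36 x 154 mm in its middle stands 2 mm proud, so things rest 17 mm above the board's underside. Origin: centre of the underside; y along its length, z up.
- square_board: small square plywood board, fixed on the bench, 66 x 66 x 15 mm; a cork square 46 x 46 mm in its middle stands 2 mm proud, so things rest 17 mm above its underside. Origin: centre of the underside; x and y along its sides, z up.
- bridge_blank: loose brown wood bridge blank (a saddle slot and a row of pin holes marked on top), 32 mm wide (x), 150 mm long (y), its middle 84 mm flat on top and 10 mm thick, the two end wings 6 mm thick; 50 g, lying on the mat. Origin: centre of the underside; y along its length, z up.
- pine_block: loose pale pine block, 28 mm wide (x), 190 mm long (y), 19 mm thick (z); 70 g, lying on the mat. Origin: centre of the underside; y along its length, z up.
- knob_weight: loose round steel weight standing on the bench: a disc 46 mm across and 18 mm thick with a round grip knob 26 mm across and 22 mm tall on top (40 mm high in all); about 350 g. Origin: centre of the underside; z up.
- small_block: loose small orange-brown wooden block, 42 mm (x) by 36 mm (y), 14 mm thick (z); 20 g, lying flat on the bench. Origin: centre of the underside; z up.
- solder_reel: loose reel of solder lying flat on the bench, 55 mm across its flanges, 28 mm high; about 220 g. Origin: centre of the underside; z up, along its axis.
There are look-alikes about, which are no part of the job. What is shaped like the knob_weight but purple or yellow is not meant. What is shaped like the small_block but pink is not meant.

How it is judged:
By the outcome, as a careful person would: the job done as asked, in the order asked, and still so for the second after the job is handed in, with the robot touching nothing.
It also fails if it takes over 112 s, if anything falls off the work surface, if the arm or the gripper's body presses on something with over 40 N, if the wrist force passes 120 N, or if a joint passes its speed limit or range.

## Working session

There is one attempt and no reset: what is moved stays moved. The work goes in short steps, Python scripts to look and compute and a shell command to move; the robot and the scene stay as the last step left them, time stands still between calls to the robot, and variables do not carry over. Pictures are saved under pics/ and viewed, and the job is handed in when it is done.

```bash
ls -la; mkdir -p pics; python3 - <<'E'
from station import *
import cv2,numpy as np
for n in ["scene","top"]:
    p,d=snapshot(n); cv2.imwrite(f"pics/{n}0.png",p); np.save(f"{n}0.npy",d)
    c=camera_info(n); print(n,c)
s=sense();print(s, tcp_to_grasp)
E
```

```text
total 12
drwxr-xr-x  3 agent agent 4096 Dec  7 15:33 .
drwxr-xr-x 23 root  root  4096 Dec  7 15:33 ..
drwxr-xr-x  2 agent agent 4096 Dec  7 15:33 pics
scene {'K': array([[473.82155488,   0.        , 278.70857931],
       [  0.        , 473.82155488, 215.84048592],
       [  0.        ,   0.        ,   1.        ]]), 'origin': array([0.1492493 , 0.69131127, 0.46564252]), 'orientation': array([-0.21263015,  0.8162913 , -0.52194075,  0.12662856])}
top {'K': array([[434.48220471,   0.        , 284.91389692],
       [  0.        , 434.48220471, 207.06567931],
       [  0.        ,   0.        ,   1.        ]]), 'origin': array([ 0.49483753, -0.10687276,  1.05793529]), 'orientation': array([ 0.71691664, -0.69617833,  0.03139676, -0.01950658])}
{'t': 0.1, 'q': array([-1.43252540e+00,  5.28381525e-01,  1.43374884e+00, -3.73530932e-06,
        1.18146639e+00, -1.78536167e-01]), 'qd': array([ 0.00016438, -0.00214544, -0.00203213,  0.00025461,  0.00098295,
        0.00027859]), 'tau': array([-8.82405675e-05, -4.43304741e+01, -1.78586930e+01, -1.42834233e-04,
        3.89562483e-03,  1.38795548e-05]), 'tcp_pos': array([ 0.1946235 , -0.59324207,  0.23043445]), 'tool_rot': array([ 9.87479761e-01,  1.57742566e-01,  1.84457269e-05, -1.00188293e-03]), 'force': array([-0.556459  ,  0.47921292,  0.02692375]), 'ft_torque': array([ 0.01096438,  0.02468491, -0.00765797]), 'finger_gap': 0.9980010908300507} 0.0187
```

View pics/top0.png

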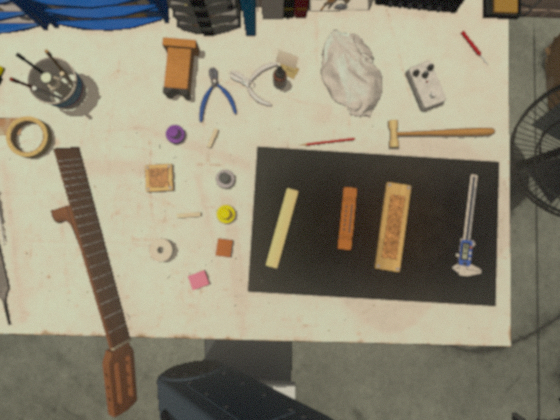

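View pics/scene0.png

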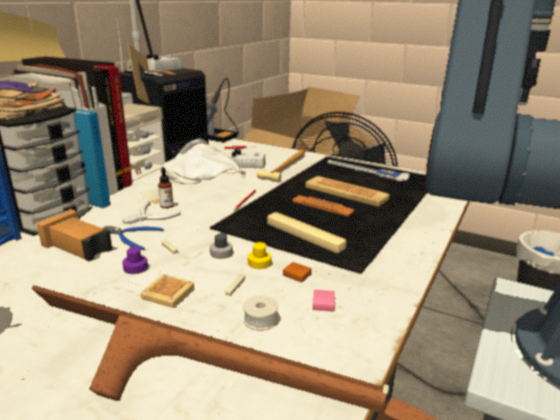

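```bash
cat > h.py <<'E'
import numpy as np,cv2
from scipy.spatial.transform import Rotation as R
from station import *
def cloud(n,d,c=None):
    c=c or camera_info(n);K=c['K'];v,u=np.indices(d.shape)
    P=np.stack([(u-K[0,2])/K[0,0]*d,(v-K[1,2])/K[1,1]*d,d],-1)
    return P@R.from_quat(c['orientation']).as_matrix().T+c['origin']
def proj(n,P,c=None):
    c=c or camera_info(n);p=(np.atleast_2d(P)-c['origin'])@R.from_quat(c['orientation']).as_matrix()
    q=p@c['K'].T;return q[:,:2]/q[:,2:]
E
python3 - <<'E'
from h import *
p=cv2.imread('pics/top0.png');d=np.load('top0.npy');W=cloud('top',d)
np.set_printoptions(precision=4,suppress=True)
for n,(u,v) in dict(pine=(283,228),bridge=(347,218),lb=(393,227),knob=(225,179),sb=(225,247),reel=(162,250),sq=(159,178),mat=(320,260),bench=(200,240),yel=(226,214),pink=(199,280),stick=(190,215)).items():
    print(n,W[v,u], np.median(W[v-3:v+4,u-3:u+4,2]))
cv2.imwrite('pics/crop.png',cv2.resize(p[115:315,130:430],None,fx=2.6,fy=2.6,interpolation=cv2.INTER_CUBIC))
z=W[...,2]
m=((z>0.0125)&(z<0.1)).astype(np.uint8)
n,l,st,ce=cv2.connectedComponentsWithStats(m)
for i in range(1,n):
    if 40<st[i,4]<5000 and 130<ce[i,0]<430 and 115<ce[i,1]<310:
        pts=W[l==i]; r=cv2.minAreaRect(pts[:,:2].astype(np.float32)*1000); print(ce[i],st[i,4],[np.round(x,1) for x in r],np.percentile(pts[:,2],[10,50,90]))
E
```

```text
pine [ 0.5196 -0.12    0.0278] 0.02767736981077329
bridge [ 0.5482 -0.2729  0.0195] 0.018043133696693303
lb [ 0.5296 -0.3817  0.0278] 0.024912827321255326
knob [0.6306 0.0201 0.0391] 0.03960026287671892
sb [ 0.4948 -0.1069  1.0579] 0.01450873624127147
reel [ 0.4587  0.1702 -0.0014] 0.011109873216733623
sq [0.6312 0.1812 0.0162] 0.017229734085209225
mat [ 0.4457 -0.2116  0.0068] 0.007751088328528555
bench [0.4854 0.0792 0.0018] 0.0005142470106387353
yel [0.5483 0.0149 0.0361] 0.03932662928528341
pink [0.3909 0.0755 0.0137] 0.014539271695825917
stick [0.5447 0.1043 0.0103] 0.00895273989502976
[174.3228 134.0667] 285 [array([739.4, 149.3]), array([44.4, 43.8]), np.float64(66.4)] [0.0157 0.0198 0.0412]
[158.1829 177.7   ] 700 [array([632.1, 183.9]), array([65.7, 65.9]), np.float64(5.1)] [0.0137 0.0163 0.019 ]
[224.2536 178.925 ] 280 [array([633.6,  25.1]), array([43.7, 43.8]), np.float64(87.7)] [0.0156 0.0194 0.0404]
[391.8984 226.9924] 2243 [array([ 530.4, -383.1]), array([ 64. , 209.6]), np.float64(83.1)] [0.0206 0.0237 0.0265]
[346.5414 218.3522] 761 [array([ 547.9, -272.9]), array([ 33.1, 149. ]), np.float64(85.2)] [0.0135 0.0169 0.02  ]
[281.1503 228.2307] 945 [array([ 519.5, -116.3]), array([ 28.8, 190. ]), np.float64(76.2)] [0.0244 0.0269 0.0292]
[225.     214.1084] 286 [array([549.3,  19.5]), array([43.2, 43.6]), np.float64(1.2)] [0.016  0.0193 0.0407]
[160.0317 249.9805] 410 [array([459.6, 167.3]), array([51.5, 52.9]), np.float64(1.9)] [0.0251 0.0276 0.0302]
[223.2939 247.5614] 228 [array([468.6,  20.8]), array([35.8, 41.8]), np.float64(84.8)] [0.0131 0.0147 0.0168]
[197.7143 280.1849] 238 [array([390.4,  78.7]), array([35.8, 41.9]), np.float64(22.7)] [0.0132 0.0149 0.017 ]
```

View pics/crop.png

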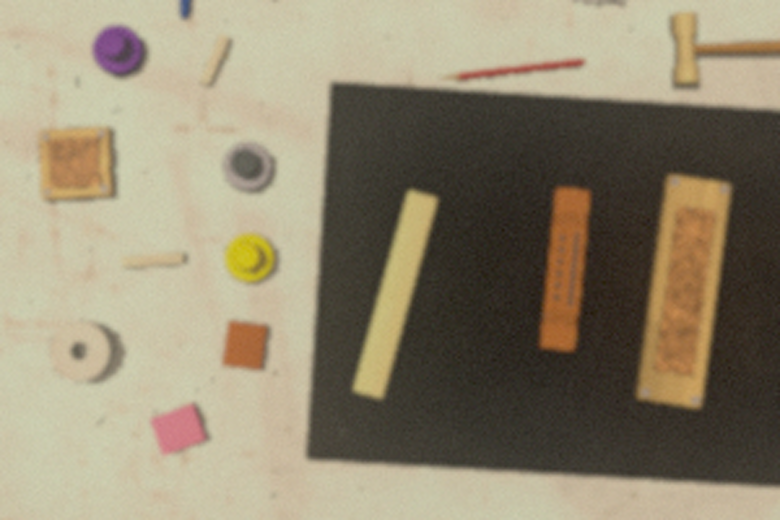

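```bash
cat > meas.py <<'E'
from h import *
np.set_printoptions(precision=4,suppress=True)
def avg(n,k):
    P=[];D=[]
    for _ in range(k):
        p,d=snapshot(n);P.append(p.astype(float));D.append(np.where(d>0,d,np.nan))
    return np.mean(P,0).astype(np.uint8),np.nan_to_num(np.nanmedian(D,0))
def top_face(W,xy,z,r,tol=.003):
    m=(abs(W[...,2]-z)<tol)&(np.hypot(W[...,0]-xy[0],W[...,1]-xy[1])<r)
    q=W[m][:,:2];c=q.mean(0);e,V=np.linalg.eigh(np.cov(q.T));a=V[:,1];a=a*np.sign(a[0])
    rc=cv2.minAreaRect((q*1000).astype(np.float32))
    return c*1000,np.degrees(np.arctan2(a[1],a[0])),[np.round(x,1) for x in rc],len(q)
E
python3 - <<'E'
from meas import *
p,d=avg('top',8);W=cloud('top',d);cv2.imwrite('pics/top1.png',p);np.save('top1.npy',d)
for n,(x,y,z,r,t) in dict(pine=(.5195,-.1163,.027,.11,.005),bridge=(.548,-.273,.0165,.09,.005),lb=(.530,-.383,.0235,.12,.005),knobtop=(.634,.025,.040,.03,.006),knobdisc=(.634,.025,.018,.03,.004),sb=(.4686,.021,.014,.03,.004),sq=(.632,.184,.016,.05,.004),reel=(.46,.167,.028,.035,.005)).items():
    print(n,top_face(W,(x,y),z,r,t))
E
```

```text
pine (array([ 519.1508, -115.7459]), np.float64(-13.837768179838532), [array([ 519.7, -115.9]), array([ 28. , 189.8]), np.float64(76.2)], 947)
bridge (array([ 546.8021, -276.0273]), np.float64(-4.040833290605099), [array([ 545.2, -306.2]), array([ 99.4, 149.7]), np.float64(85.2)], 871)
lb (array([ 530.4115, -377.1875]), np.float64(-7.0759435879199195), [array([ 536.3, -338.2]), array([148.8, 209.7]), np.float64(82.6)], 2271)
knobtop (array([633.4484,  24.2208]), np.float64(-40.88904090770759), [array([633. ,  24.8]), array([23.5, 23.6]), np.float64(3.4)], 95)
knobdisc (array([632.3506,  23.4434]), np.float64(-53.0616140236507), [array([633.5,  25.2]), array([43.8, 43.3]), np.float64(1.9)], 181)
sb (array([468.5396,  20.8346]), np.float64(-5.769229270452256), [array([468.5,  20.9]), array([35.6, 41.9]), np.float64(84.4)], 268)
sq (array([631.8889, 183.3087]), np.float64(25.4272805107562), [array([632.3, 184.1]), array([65.7, 65.7]), np.float64(5.5)], 745)
reel (array([459.4934, 167.1849]), np.float64(68.84614125854557), [array([459.6, 167.4]), array([51.5, 52.1]), np.float64(1.7)], 398)
```

```bash
python3 - <<'E'
from meas import *
d=np.load('top1.npy');W=cloud('top',d)
for n,(x,y,z,t,a,hx,hy) in dict(bridge=(.548,-.273,.0165,.005,-4.8,.09,.03),lb=(.530,-.383,.0235,.005,-7,.12,.045)).items():
    a=np.radians(a);dx=W[...,0]-x;dy=W[...,1]-y
    m=(abs(W[...,2]-z)<t)&(abs(dx*np.cos(a)+dy*np.sin(a))<hx)&(abs(-dx*np.sin(a)+dy*np.cos(a))<hy)
    q=W[m];e,V=np.linalg.eigh(np.cov(q[:,:2].T));v=V[:,1]
    print(n,q.mean(0),np.degrees(np.arctan(v[1]/v[0])),cv2.minAreaRect((q[:,:2]*1000).astype(np.float32)))
E
```

```text
bridge [ 0.5473 -0.2722  0.0164] -4.60200813232378 ((547.9849853515625, -272.7884521484375), (32.30069351196289, 149.67018127441406), 85.22251892089844)
lb [ 0.5299 -0.3808  0.0238] -7.262964914799285 ((530.6755981445312, -382.014404296875), (60.45094299316406, 209.78451538085938), 82.74586486816406)
```

```bash
cat > go.py <<'E'
import sys
from h import *
x,y,z,yaw=map(float,sys.argv[1:5])   # mm, deg
s=sense();M=R.from_quat(s['tool_rot'])
cy=np.radians(yaw);G=R.from_matrix(np.array([[np.cos(cy),np.sin(cy),0],[np.sin(cy),-np.cos(cy),0],[0,0,-1]]).T)
G=R.from_matrix(np.column_stack([[np.cos(cy),np.sin(cy),0],[np.sin(cy),-np.cos(cy),0],[0,0,-1]]))
d=M.inv().apply(np.array([x,y,z])/1000-s['tcp_pos'])/0.1
r=(M.inv()*G).as_rotvec()/(2*np.pi)
X=M.as_matrix()[:,0]
print('t',round(s['t'],2),'tcp',np.round(s['tcp_pos']*1000,1),'yaw',round(np.degrees(np.arctan2(X[1],X[0])),2),'tilt',np.round(M.as_matrix()[:2,2],4),'gap',round(s['finger_gap'],3),'F',np.round(s['force'],1))
print('shift',np.round(d,3),'turn',np.round(r,4))
E
python3 go.py 547.7 -272.6 150 -4.7
```

```text
t 0.5 tcp [ 194.7 -593.8  231.3] yaw 18.15 tilt [-0.      0.0002] gap 1.001 F [-0.1  1.  -0.5]
shift [ 4.355 -1.952  0.813] turn [-0.     -0.      0.0635]
```

```bash
python3 -m inch '[[-1,[0,0,0],[0,0,0.0635]],[-1,[0,0,0],[0,0,0.0635]],[-1,[0,0,0],[0,0,0.0635]],[-1,[0,0,0],[0,0,0.0635]]]' 40; python3 -m inch '[[-1,[0.5,-0.5,0.1],[0,0,0]],[-1,[0.81,-0.87,0.2],[0,0,0]],[-1,[0.81,-0.87,0.2],[0,0,0]]]'; python3 -m inch '[[-1,[0.5,-0.5,0.1],[0,0,0]],[-1,[0.81,-0.87,0.2],[0,0,0]],[-1,[0.81,-0.87,0.2],[0,0,0]]]'; python3 go.py 547.7 -272.6 150 -4.7
```

```text
t: 0.9
tcp_pos: [0.1947, -0.5939, 0.2313]
tool_rot: [0.999, -0.041, 0.0, 0.0]
force: [-0.2, 0.3, -0.2]
finger_gap: 0.998
t: 1.2
tcp_pos: [0.2846, -0.5099, 0.2104]
tool_rot: [0.999, -0.039, -0.0, -0.002]
force: [-1.1, 0.6, -0.2]
finger_gap: 1.0
t: 1.5
tcp_pos: [0.3725, -0.4299, 0.1906]
tool_rot: [0.999, -0.038, -0.0, -0.002]
force: [-1.3, -0.2, 0.6]
finger_gap: 0.996
t 1.5 tcp [ 372.5 -429.9  190.6] yaw -4.4 tilt [-0.0003  0.003 ] gap 0.996 F [-1.3 -0.2  0.6]
shift [ 1.627 -1.702  0.41 ] turn [-0.0005  0.0001  0.0008]
```

```bash
python3 -m inch '[[-1,[0.5,-0.5,0.1],[0,0,0]],[-1,[0.81,-0.85,0.2],[0,0,0]],[-1,[0.81,-0.85,0.2],[0,0,0]]]'; python3 -m inch '[[-0.6,[0.5,-0.5,0.1],[0,0,0]],[-0.6,[0.81,-0.85,0.2],[0,0,0]],[-0.6,[0.81,-0.85,0.2],[0,0,0]],[-0.6,[0.81,-0.85,0.2],[0,0,0]]]'; python3 go.py 547.7 -272.6 150 -4.7
python3 - <<'E'
from h import *
c=camera_info('wrist');p,d=snapshot('wrist');cv2.imwrite('pics/w1.png',p);np.savez('w1.npz',d=d,**c);print(c)
E
```

```text
t: 1.8
tcp_pos: [0.4603, -0.3521, 0.1706]
tool_rot: [0.999, -0.038, -0.0, -0.001]
force: [-1.0, -0.0, 0.0]
finger_gap: 1.003
t: 2.2
tcp_pos: [0.5476, -0.275, 0.1506]
tool_rot: [0.999, -0.038, -0.0, -0.0]
force: [-0.2, 0.3, 0.3]
finger_gap: 0.8
t 2.2 tcp [ 547.6 -275.   150.6] yaw -4.33 tilt [-0.0003  0.0009] gap 0.8 F [-0.2  0.3  0.3]
shift [-0.    -0.024  0.006] turn [-0.0001  0.0001  0.001 ]
{'K': array([[316.4190175 ,   0.        , 275.17688778],
       [  0.        , 316.4190175 , 205.80746592],
       [  0.        ,   0.        ,   1.        ]]), 'origin': array([ 0.61146392, -0.28010879,  0.29324613]), 'orientation': array([-0.67445454,  0.72687589,  0.09541249, -0.08751559])}
```

View pics/w1.png

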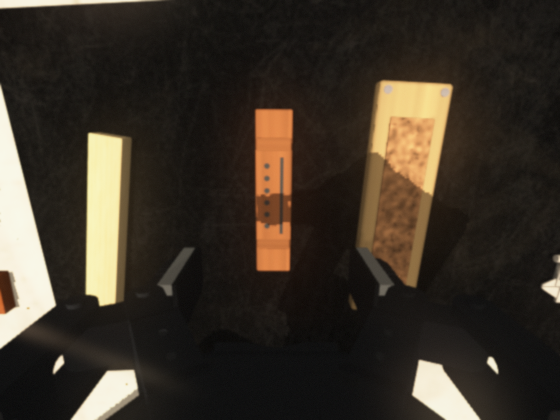

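```bash
cat >> meas.py <<'E'
def face(W,x,y,z,t,a,hx,hy):
    a=np.radians(a);dx=W[...,0]-x;dy=W[...,1]-y
    m=(abs(W[...,2]-z)<t)&(abs(dx*np.cos(a)+dy*np.sin(a))<hx)&(abs(-dx*np.sin(a)+dy*np.cos(a))<hy)
    q=W[m];e,V=np.linalg.eigh(np.cov(q[:,:2].T));v=V[:,1]
    return q.mean(0)*1000,np.degrees(np.arctan(v[1]/v[0])),cv2.minAreaRect((q[:,:2]*1000).astype(np.float32))
E
python3 - <<'E'
from meas import *
f=np.load('w1.npz');W=cloud('w',f['d'],f)
print(face(W,.548,-.273,.0165,.005,-4.8,.09,.03))
print(np.median(W[230:260,200:230,2]))
print(proj('w',[[.548,-.273,.018],[.5476,-.275,.15]],f))
E
```

```text
(array([ 553.6969, -273.6355,   16.0917]), np.float64(-4.640144011172635), ((547.8736572265625, -273.1573486328125), (32.03310012817383, 148.89100646972656), 85.44895935058594))
0.007581603350343025
[[273.016  195.7309]
 [274.9742 257.1635]]
```

```bash
python3 -m inch '[[-0.4,[0,-0.02,0.5],[0,0,0.001]],[-0.4,[0,-0.02,0.9],[0,0,0.001]],[-0.4,[0,-0.02,1],[0,0,0.001]],[-0.4,[0,-0.02,1],[0,0,0.001]]]'; python3 go.py 547.9 -273.1 11 -4.7
```

```text
t: 2.65
tcp_pos: [0.5444, -0.2761, 0.0501]
tool_rot: [0.999, -0.045, -0.002, -0.001]
force: [0.7, -0.5, 0.0]
finger_gap: 0.7
t 2.65 tcp [ 544.4 -276.1   50.1] yaw -5.13 tilt [-0.003  0.002] gap 0.7 F [ 0.7 -0.5  0. ]
shift [ 0.033 -0.033  0.391] turn [-0.0003  0.0005 -0.0012]
```

```bash
python3 -m inch '[[-0.4,[0,0,0],[0,0,0]],[-0.4,[0,0,0],[0,0,0]],[-0.4,[0,0,0],[0,0,0]]]'; python3 go.py 547.9 -273.1 11 -4.7
```

```text
t: 2.95
tcp_pos: [0.5471, -0.2767, 0.0534]
tool_rot: [0.999, -0.044, 0.002, 0.001]
force: [-0.4, -0.1, -0.3]
finger_gap: 0.702
t 2.95 tcp [ 547.1 -276.7   53.4] yaw -5.07 tilt [ 0.003  -0.0023] gap 0.702 F [-0.4 -0.1 -0.3]
shift [ 0.004 -0.037  0.423] turn [ 0.0003 -0.0005 -0.001 ]
```

```bash
python3 -m inch '[[-0.4,[0.005,-0.035,0.2],[0,0,-0.001]],[-0.4,[0.005,-0.035,0.2],[0,0,-0.001]],[-0.4,[0.005,-0.035,0.2],[0,0,-0.001]],[-0.4,[0.005,-0.035,0.2],[0,0,-0.001]],[-0.4,[0.005,-0.035,0.2],[0,0,-0.001]]]'; python3 go.py 547.9 -273.1 11 -4.7
```

```text
t: 3.45
tcp_pos: [0.5473, -0.2726, 0.0322]
tool_rot: [0.999, -0.041, 0.001, 0.0]
force: [-0.0, -0.9, -0.2]
finger_gap: 0.7
t 3.45 tcp [ 547.3 -272.6   32.2] yaw -4.71 tilt [ 0.0012 -0.001 ] gap 0.7 F [-0.  -0.9 -0.2]
shift [0.006 0.004 0.212] turn [ 0.0001 -0.0002 -0.    ]
```

```bash
python3 -m inch '[[-0.4,[0.005,0.003,0.12],[0,0,0]],[-0.4,[0.005,0.003,0.21],[0,0,0]],[-0.4,[0.005,0.003,0.21],[0,0,0]],[0.5,[0.005,0.003,0.21],[0,0,0]],[0.5,[0.005,0.003,0.21],[0,0,0]],[0.5,[0.005,0.003,0.21],[0,0,0]],[0.5,[0.005,0.003,0.21],[0,0,0]],[0.5,[0.005,0.003,0.21],[0,0,0]],[0.5,[0.005,0.003,0.21],[0,0,0]]]' 40; python3 go.py 547.9 -273.1 60 -4.7
```

```text
t: 4.35
tcp_pos: [0.5474, -0.2725, 0.0104]
tool_rot: [0.999, -0.041, 0.0, 0.0]
force: [0.2, 1.0, -0.1]
finger_gap: 0.357
t 4.35 tcp [ 547.4 -272.5   10.4] yaw -4.71 tilt [ 0.0001 -0.0001] gap 0.357 F [ 0.2  1.  -0.1]
shift [ 0.006  0.005 -0.496] turn [ 0. -0. -0.]
```

```bash
python3 -m inch '[[0.5,[0,0,-0.3],[0,0,0]],[0.5,[0,0,-0.5],[0,0,0]],[0.5,[0,0.3,-0.6],[0,0,0]],[0.5,[0,0.6,-0.6],[0,0,0.007]],[0.5,[0,0.6,-0.6],[0,0,0.007]],[0.5,[0,0.6,-0.6],[0,0,0.007]],[0.5,[0,0.6,-0.6],[0,0,0.007]]]'; python3 go.py 530 -381.4 60 -7.2
```

```text
t: 5.05
tcp_pos: [0.5418, -0.3311, 0.0698]
tool_rot: [0.998, -0.063, -0.001, -0.001]
force: [-0.6, -0.3, -0.5]
finger_gap: 0.359
t 5.05 tcp [ 541.8 -331.1   69.8] yaw -7.2 tilt [-0.0015  0.0017] gap 0.359 F [-0.6 -0.3 -0.5]
shift [-0.053  0.514  0.097] turn [-0.0002  0.0003 -0.    ]
```

```bash
python3 -m inch '[[0.5,[-0.05,0.3,0],[0,0,0]],[0.5,[-0.05,0.5,0],[0,0,0]],[0.5,[-0.05,0.515,0.1],[0,0,0]],[0.5,[-0.05,0.515,0.1],[0,0,0]],[0.5,[-0.05,0.515,0.1],[0,0,0]],[0.5,[-0.05,0.515,0.1],[0,0,0]]]'; python3 go.py 530 -381.4 28 -7.2
python3 - <<'E'
from h import *
c=camera_info('wrist');p,d=snapshot('wrist');cv2.imwrite('pics/w2.png',p);np.savez('w2.npz',d=d,**c)
W=cloud('w',d,c)
E
```

```text
t: 5.65
tcp_pos: [0.531, -0.3814, 0.06]
tool_rot: [0.998, -0.063, -0.0, -0.001]
force: [1.2, 0.2, -0.1]
finger_gap: 0.354
t 5.65 tcp [ 531.  -381.4   60. ] yaw -7.18 tilt [-0.0008  0.0012] gap 0.354 F [ 1.2  0.2 -0.1]
shift [-0.009  0.001  0.32 ] turn [-0.0002  0.0002  0.0001]
```

View pics/w2.png

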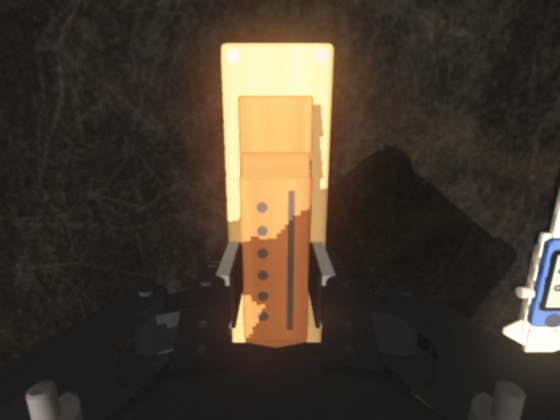

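```bash
cat > edges.py <<'E'
from meas import *
def strips(W,ox,oy,yaw,zlo,zhi,s0,s1,w=.08):
    a=np.radians(yaw);dx=W[...,0]-ox;dy=W[...,1]-oy
    s=(dx*np.cos(a)+dy*np.sin(a))*1000;t=(-dx*np.sin(a)+dy*np.cos(a))*1000;z=W[...,2]*1000
    m=(z>zlo)&(z<zhi)&(s>s0)&(s<s1)&(abs(t)<w*1000)
    if m.sum()<5: return None
    return dict(t=np.round(np.percentile(t[m],[1,99]),1),smin=round(np.percentile(s[m],1),1),smax=round(np.percentile(s[m],99.5),1),z=round(np.median(z[m]),1),n=int(m.sum()))
E
python3 - <<'E'
from edges import *
f=np.load('w2.npz');W=cloud('w',f['d'],f)
o=(.5304,-.3816,-7.2)
print('board far',strips(W,*o,18,30,78,130))
print('board mid',strips(W,*o,18,30,30,78))
print('blank wing',strips(W,*o,42,85,45,90))
print('blank mid',strips(W,*o,42,85,10,40))
E
```

```text
board far {'t': array([-29.9,  28.2]), 'smin': np.float64(78.6), 'smax': np.float64(104.4), 'z': np.float64(22.7), 'n': 5847}
board mid {'t': array([-30.6,  28.8]), 'smin': np.float64(30.6), 'smax': np.float64(77.6), 'z': np.float64(22.6), 'n': 2821}
blank wing {'t': array([-15.5,  15.5]), 'smin': np.float64(45.4), 'smax': np.float64(75.5), 'z': np.float64(63.3), 'n': 5447}
blank mid {'t': array([-20.8,  20.6]), 'smin': np.float64(10.3), 'smax': np.float64(39.9), 'z': np.float64(67.2), 'n': 5152}
```

```bash
python3 -m inch '[[0.5,[-0.008,0.007,0.15],[0,0,0]],[0.5,[-0.008,0.007,0.25],[0,0,0]],[0.5,[-0.008,0.007,0.3],[0,0,0]],[0.5,[-0.008,0.007,0.32],[0,0,0]],[0.5,[-0.008,0.007,0.325],[0,0,0]],[0.5,[-0.008,0.007,0.325],[0,0,0]],[0.5,[-0.008,0.007,0.325],[0,0,0]]]'; python3 go.py 530 -382 27.5 -7.2
```

```text
t: 6.4
tcp_pos: [0.5303, -0.3837, 0.0279]
tool_rot: [0.998, -0.063, 0.0, 0.0]
force: [0.8, -0.3, -0.4]
finger_gap: 0.359
t 6.4 tcp [ 530.3 -383.7   27.9] yaw -7.23 tilt [ 0.0005 -0.0005] gap 0.359 F [ 0.8 -0.3 -0.4]
shift [-0.005 -0.016  0.004] turn [ 0.0001 -0.0001 -0.0001]
```

```bash
python3 -m inch '[[0.5,[-0.005,-0.013,0],[0,0,0]],[0.5,[-0.005,-0.013,0],[0,0,0]],[0.5,[-0.005,-0.013,0.005],[0,0,0]],[0.5,[-0.005,-0.013,0.005],[0,0,0]]]'; python3 go.py 530 -382.1 27.5 -7.2
```

```text
t: 6.8
tcp_pos: [0.5298, -0.3821, 0.0274]
tool_rot: [0.998, -0.063, 0.0, 0.0]
force: [-0.4, 0.7, -0.1]
finger_gap: 0.362
t 6.8 tcp [ 529.8 -382.1   27.4] yaw -7.23 tilt [ 0.0002 -0.0001] gap 0.362 F [-0.4  0.7 -0.1]
shift [ 0.002  0.    -0.001] turn [ 0.     -0.     -0.0001]
```

```bash
python3 -m inch '[[0.2,[0,0,0.004],[0,0,0]],[0.1,[0,0,0.004],[0,0,0]],[-0.1,[0,0,0.004],[0,0,0]],[-0.2,[0,0,0.004],[0,0,0]],[-0.2,[0,0,-0.1],[0,0,0]],[-0.2,[0,0,-0.5],[0,0,0]],[-0.2,[0,0,-0.9],[0,0,0]],[-0.2,[0,0,-0.9],[0,0,0]],[-0.2,[0,0,-0.9],[0,0,0]]]'; python3 go.py 519.4 -115.9 130 -13.8
python3 - <<'E'
from edges import *
c=camera_info('wrist');p,d=snapshot('wrist');cv2.imwrite('pics/w3.png',p);np.savez('w3.npz',d=d,**c)
W=cloud('w',d,c);o=(.5304,-.3816,-7.2)
for s in [(78,130),(40,70),(0,30),(-40,-10)]:
    print(s,'board',strips(W,*o,17,28.5,*s),'blank',strips(W,*o,29,40,*s))
E
```

```text
t: 7.7
tcp_pos: [0.5304, -0.3827, 0.1194]
tool_rot: [0.998, -0.063, 0.001, 0.001]
force: [0.3, -0.0, -0.4]
finger_gap: 0.604
t 7.7 tcp [ 530.4 -382.7  119.4] yaw -7.23 tilt [ 0.0025 -0.0025] gap 0.604 F [ 0.3 -0.  -0.4]
shift [-0.444 -2.632 -0.113] turn [ 0.0003 -0.0005  0.0182]
(78, 130) board {'t': array([-30.1,  28.2]), 'smin': np.float64(78.3), 'smax': np.float64(104.6), 'z': np.float64(22.7), 'n': 3309} blank None
(40, 70) board {'t': array([-30.6,  28.8]), 'smin': np.float64(40.4), 'smax': np.float64(70.0), 'z': np.float64(22.7), 'n': 1510} blank {'t': array([-16.3,  14.6]), 'smin': np.float64(40.1), 'smax': np.float64(69.8), 'z': np.float64(31.1), 'n': 1932}
(0, 30) board {'t': array([-30.5,  28.8]), 'smin': np.float64(0.4), 'smax': np.float64(29.9), 'z': np.float64(22.6), 'n': 1260} blank {'t': array([-16.6,  14.9]), 'smin': np.float64(0.2), 'smax': np.float64(29.9), 'z': np.float64(34.7), 'n': 1729}
(-40, -10) board {'t': array([-30.5,  28.7]), 'smin': np.float64(-39.8), 'smax': np.float64(-10.1), 'z': np.float64(22.5), 'n': 1124} blank {'t': array([-16.6,  14.8]), 'smin': np.float64(-39.7), 'smax': np.float64(-10.2), 'z': np.float64(34.6), 'n': 1531}
```

View pics/w3.png

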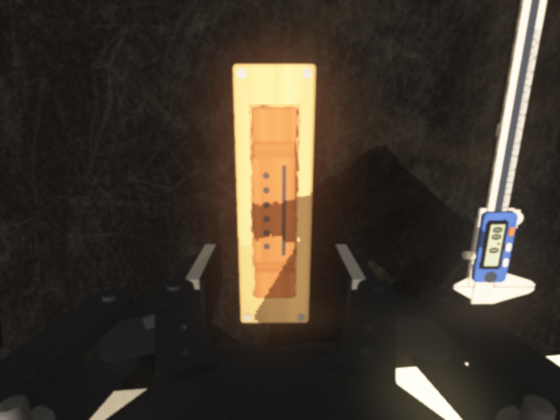

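```bash
python3 -m inch '[[-0.4,[-0.07,-0.44,-0.1],[0,0,0]],[-0.4,[-0.148,-0.877,-0.1],[0,0,0]],[-0.4,[-0.148,-0.877,-0.1],[0,0,0]]]'; python3 -m inch '[[-0.4,[-0.07,-0.44,0],[0,0,0]],[-0.4,[-0.148,-0.877,0],[0,0,0]],[-0.4,[-0.148,-0.877,0],[0,0,0]]]';  python3 -m inch '[[-0.4,[-0.07,-0.44,0],[0,0,0.018]],[-0.4,[-0.148,-0.877,0],[0,0,0.018]],[-0.4,[-0.148,-0.877,0],[0,0,0.018]],[-0.4,[-0.148,-0.877,0],[0,0,0.018]],[-0.4,[-0.148,-0.877,0],[0,0,0.018]],[-0.4,[-0.148,-0.877,0],[0,0,0.018]]]';  python3 go.py 519.4 -115.9 60 -13.8
python3 - <<'E'
from edges import *
c=camera_info('wrist');p,d=snapshot('wrist');cv2.imwrite('pics/w4.png',p);np.savez('w4.npz',d=d,**c)
W=cloud('w',d,c);o=(.5194,-.1159,-13.8)
for s in [(-200,200),(40,70),(0,30),(-40,-10)]:
    print(s,'pine',strips(W,*o,22,32,*s,w=.04))
E
```

```text
t: 8.05
tcp_pos: [0.523, -0.2859, 0.1253]
tool_rot: [0.998, -0.061, -0.004, -0.004]
force: [-0.3, -0.0, -0.5]
finger_gap: 0.7
t: 8.35
tcp_pos: [0.5192, -0.1982, 0.1254]
tool_rot: [0.998, -0.061, -0.004, -0.003]
force: [-0.3, -0.3, 0.2]
finger_gap: 0.698
t: 8.95
tcp_pos: [0.5193, -0.1171, 0.1271]
tool_rot: [0.993, -0.12, 0.0, 0.0]
force: [0.3, -0.0, -0.0]
finger_gap: 0.698
t 8.95 tcp [ 519.3 -117.1  127.1] yaw -13.81 tilt [ 0.0004 -0.0004] gap 0.698 F [ 0.3 -0.  -0. ]
shift [-0.002 -0.012  0.671] turn [ 0.0001 -0.0001 -0.    ]
(-200, 200) pine {'t': array([-14. ,  13.4]), 'smin': np.float64(-92.2), 'smax': np.float64(94.1), 'z': np.float64(26.6), 'n': 8223}
(40, 70) pine {'t': array([-14. ,  13.1]), 'smin': np.float64(40.6), 'smax': np.float64(69.9), 'z': np.float64(26.7), 'n': 1519}
(0, 30) pine {'t': array([-13.8,  13.4]), 'smin': np.float64(0.4), 'smax': np.float64(29.9), 'z': np.float64(26.6), 'n': 1333}
(-40, -10) pine {'t': array([-14.2,  13.5]), 'smin': np.float64(-39.8), 'smax': np.float64(-10.2), 'z': np.float64(26.5), 'n': 1189}
```

View pics/w4.png

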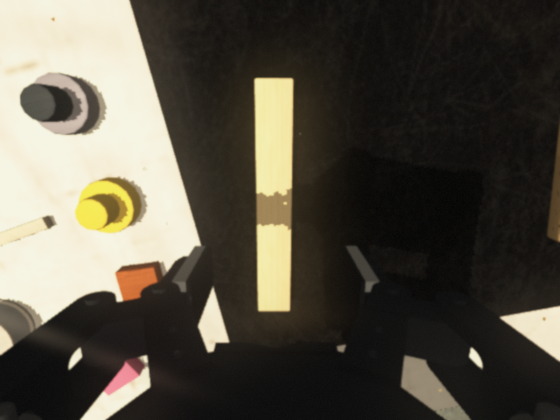

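```bash
python3 -m inch '[[-0.4,[0,-0.01,0.4],[0,0,0]],[-0.4,[0,-0.01,0.7],[0,0,0]],[-0.4,[0,-0.01,0.8],[0,0,0]],[-0.4,[0,-0.01,0.8],[0,0,0]],[-0.4,[0,-0.01,0.8],[0,0,0]],[-0.4,[0,-0.01,0.8],[0,0,0]]]'; python3 go.py 519.4 -116.2 13 -13.8
```

```text
t: 9.6
tcp_pos: [0.5201, -0.1151, 0.0486]
tool_rot: [0.993, -0.119, 0.001, 0.0]
force: [-0.6, 0.1, -0.1]
finger_gap: 0.7
t 9.6 tcp [ 520.1 -115.1   48.6] yaw -13.72 tilt [ 0.0026 -0.0012] gap 0.7 F [-0.6  0.1 -0.1]
shift [-0.005  0.012  0.356] turn [ 0.0001 -0.0004  0.0002]
```

```bash
python3 -m inch '[[-0.4,[-0.005,0.01,0.2],[0,0,0]],[-0.4,[-0.005,0.01,0.35],[0,0,0]],[-0.4,[-0.005,0.01,0.355],[0,0,0]],[-0.4,[-0.005,0.01,0.355],[0,0,0]],[0.6,[-0.005,0.01,0.355],[0,0,0]],[0.6,[-0.005,0.01,0.355],[0,0,0]],[0.6,[-0.005,0.01,0.355],[0,0,0]],[0.6,[-0.005,0.01,0.355],[0,0,0]],[0.6,[-0.005,0.01,0.355],[0,0,0]],[0.6,[-0.005,0.01,0.355],[0,0,0]]]' 50; python3 go.py 519.4 -116.2 110 -13.8
```

```text
t: 10.6
tcp_pos: [0.519, -0.1156, 0.013]
tool_rot: [0.993, -0.119, 0.001, 0.0]
force: [-1.0, 0.5, 6.3]
finger_gap: 0.314
t 10.6 tcp [ 519.  -115.6   13. ] yaw -13.71 tilt [ 0.0019 -0.0009] gap 0.314 F [-1.   0.5  6.3]
shift [ 0.007  0.005 -0.97 ] turn [ 0.0001 -0.0003  0.0003]
```

```bash
python3 -m inch '[[0.6,[0,0,-0.3],[0,0,0]],[0.6,[0,0,-0.6],[0,0,0]],[0.6,[0,0.3,-0.8],[0,0,0]],[0.6,[0,0.6,-0.8],[0,0,-0.018]],[0.6,[0,0.9,-0.8],[0,0,-0.018]],[0.6,[0,0.9,-0.8],[0,0,-0.018]],[0.6,[0,0.9,-0.8],[0,0,-0.018]]]'; python3 go.py 529.6 -382.4 85 -7.2
```

```text
t: 11.3
tcp_pos: [0.4966, -0.203, 0.0919]
tool_rot: [0.998, -0.064, -0.0, -0.0]
force: [-1.0, 0.2, 0.3]
finger_gap: 0.313
t 11.3 tcp [ 496.6 -203.    91.9] yaw -7.34 tilt [-0.0002  0.0005] gap 0.313 F [-1.   0.2  0.3]
shift [0.556 1.737 0.068] turn [-0.0001  0.     -0.0004]
```

```bash
python3 -m inch '[[0.6,[0.14,0.45,0],[0,0,0]],[0.6,[0.278,0.87,0],[0,0,0]],[0.6,[0.278,0.87,0],[0,0,0]]]'; python3 -m inch '[[0.6,[0.14,0.4,0.05],[0,0,0]],[0.6,[0.25,0.75,0.05],[0,0,0]],[0.6,[0.278,0.867,0.05],[0,0,0]],[0.6,[0.278,0.867,0.05],[0,0,0]],[0.6,[0.278,0.867,0.05],[0,0,0]],[0.6,[0.278,0.867,0.05],[0,0,0]],[0.6,[0.278,0.867,0.05],[0,0,0]]]'; python3 go.py 529.6 -382.4 85 -7.2
cat > snapw.py <<'E'
import sys
from edges import *
def cap(n):
    c=camera_info('wrist');p,d=snapshot('wrist');cv2.imwrite(f'pics/{n}.png',p);np.savez(f'{n}.npz',d=d,**c)
    return cloud('w',d,c)
E
python3 - <<'E'
from snapw import *
W=cap('w5')
o=(.5304,-.3816,-7.2)
for s in [(100,130),(78,100),(40,70),(0,30),(-40,-10)]:
    print(s,'board',strips(W,*o,17,28.5,*s),'pine',strips(W,*o,80,110,*s))
E
```

```text
t: 11.6
tcp_pos: [0.5166, -0.2979, 0.0924]
tool_rot: [0.998, -0.064, 0.003, 0.003]
force: [0.7, -0.1, -0.7]
finger_gap: 0.314
t: 12.3
tcp_pos: [0.5301, -0.38, 0.0868]
tool_rot: [0.998, -0.062, -0.001, -0.001]
force: [1.0, -0.1, -0.8]
finger_gap: 0.316
t 12.3 tcp [ 530.1 -380.    86.8] yaw -7.14 tilt [-0.001   0.0013] gap 0.316 F [ 1.  -0.1 -0.8]
shift [-0.002  0.024  0.018] turn [-0.0002  0.0002  0.0002]
(100, 130) board {'t': array([-30.6,  28.2]), 'smin': np.float64(100.0), 'smax': np.float64(104.9), 'z': np.float64(22.3), 'n': 178} pine None
(78, 100) board {'t': array([-30.7,  28.8]), 'smin': np.float64(78.4), 'smax': np.float64(99.9), 'z': np.float64(22.6), 'n': 927} pine {'t': array([-12.5,  14.8]), 'smin': np.float64(78.3), 'smax': np.float64(94.7), 'z': np.float64(100.2), 'n': 3555}
(40, 70) board {'t': array([-30.6,  28.9]), 'smin': np.float64(40.2), 'smax': np.float64(69.5), 'z': np.float64(22.5), 'n': 1099} pine {'t': array([-12.4,  14.8]), 'smin': np.float64(40.3), 'smax': np.float64(69.9), 'z': np.float64(100.2), 'n': 5270}
(0, 30) board {'t': array([-30.7,  29. ]), 'smin': np.float64(0.3), 'smax': np.float64(29.7), 'z': np.float64(22.4), 'n': 951} pine {'t': array([-24.1,  26.5]), 'smin': np.float64(0.4), 'smax': np.float64(29.8), 'z': np.float64(100.4), 'n': 5060}
(-40, -10) board {'t': array([-30.7,  29.1]), 'smin': np.float64(-18.7), 'smax': np.float64(-10.0), 'z': np.float64(22.3), 'n': 221} pine {'t': array([-12.4,  14.7]), 'smin': np.float64(-39.1), 'smax': np.float64(-10.1), 'z': np.float64(100.4), 'n': 3242}
```

View pics/w5.png

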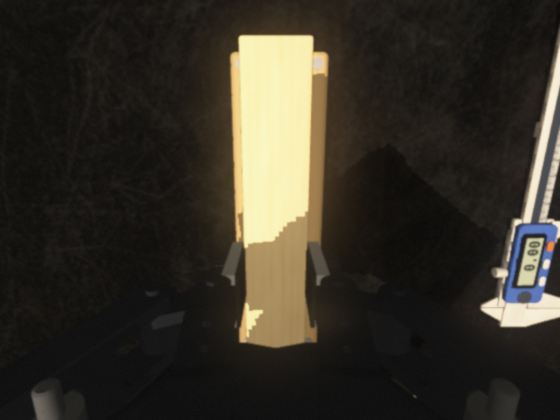

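```bash
python3 -m inch '[[0.6,[-0.002,0.021,0.2],[0,0,0]],[0.6,[-0.002,0.021,0.35],[0,0,0]],[0.6,[-0.002,0.021,0.42],[0,0,0]],[0.6,[-0.002,0.021,0.42],[0,0,0]],[0.6,[-0.002,0.021,0.42],[0,0,0]],[0.6,[-0.002,0.021,0.42],[0,0,0]]]'; python3 go.py 529.8 -382.1 40.2 -7.2
```

```text
t: 12.95
tcp_pos: [0.5302, -0.3845, 0.0454]
tool_rot: [0.998, -0.063, 0.0, 0.0]
force: [-0.2, 0.1, 0.2]
finger_gap: 0.313
t 12.95 tcp [ 530.2 -384.5   45.4] yaw -7.23 tilt [ 0.0009 -0.0009] gap 0.313 F [-0.2  0.1  0.2]
shift [-0.007 -0.023  0.052] turn [ 0.0001 -0.0002 -0.0001]
```

```bash
python3 -m inch '[[0.6,[-0.004,-0.02,0],[0,0,0]],[0.6,[-0.004,-0.02,0],[0,0,0]],[0.6,[-0.004,-0.02,0.03],[0,0,0]],[0.6,[-0.004,-0.02,0.03],[0,0,0]],[0.6,[-0.004,-0.02,0.03],[0,0,0]]]'; python3 go.py 529.8 -382.1 40.2 -7.2
python3 - <<'E'
from snapw import *
W=cap('w6')
o=(.5304,-.3816,-7.2)
for s in [(78,120),(40,70),(-40,-10)]:
    print(s,'board',strips(W,*o,17,28.5,*s),'pine',strips(W,*o,45,80,*s))
E
```

```text
t: 13.45
tcp_pos: [0.5296, -0.382, 0.0417]
tool_rot: [0.998, -0.063, -0.0, -0.0]
force: [-0.5, -0.0, -0.6]
finger_gap: 0.313
t 13.45 tcp [ 529.6 -382.    41.7] yaw -7.23 tilt [-0.0002  0.0002] gap 0.313 F [-0.5 -0.  -0.6]
shift [0.002 0.    0.015] turn [-0.      0.     -0.0001]
(78, 120) board {'t': array([-30.3,  28.6]), 'smin': np.float64(78.2), 'smax': np.float64(104.2), 'z': np.float64(22.6), 'n': 3353} pine {'t': array([-14.6,  12.7]), 'smin': np.float64(78.1), 'smax': np.float64(94.5), 'z': np.float64(55.2), 'n': 3506}
(40, 70) board {'t': array([-30.4,  28.7]), 'smin': np.float64(40.4), 'smax': np.float64(69.9), 'z': np.float64(22.7), 'n': 2958} pine {'t': array([-14.6,  12.7]), 'smin': np.float64(40.3), 'smax': np.float64(69.7), 'z': np.float64(55.2), 'n': 5249}
(-40, -10) board {'t': array([-18.3,  16.6]), 'smin': np.float64(-39.9), 'smax': np.float64(-34.7), 'z': np.float64(24.5), 'n': 16} pine {'t': array([-14.6,  13.1]), 'smin': np.float64(-39.3), 'smax': np.float64(-10.1), 'z': np.float64(55.3), 'n': 3395}
```

Pine centred (t −0.95 against board −0.85). Lower and release.

```bash
python3 -m inch '[[0.6,[0,0,0.01],[0,0,0]],[0.6,[0,0,0.017],[0,0,0]],[0.6,[0,0,0.017],[0,0,0]],[0.6,[0,0,0.017],[0,0,0]]]'; python3 go.py 529.8 -382.1 40.2 -7.2
```

```text
t: 13.9
tcp_pos: [0.5297, -0.3821, 0.0401]
tool_rot: [0.998, -0.063, 0.0, -0.0]
force: [0.0, 0.2, 0.2]
finger_gap: 0.316
t 13.9 tcp [ 529.7 -382.1   40.1] yaw -7.23 tilt [0. 0.] gap 0.316 F [0.  0.2 0.2]
shift [ 0.001 -0.001 -0.001] turn [-0.     -0.     -0.0001]
```

```bash
python3 -m inch '[[0.25,[0,0,0.004],[0,0,0]],[0.1,[0,0,0.004],[0,0,0]],[-0.1,[0,0,0.004],[0,0,0]],[-0.1,[0,0,0.004],[0,0,0]],[-0.1,[0,0,-0.1],[0,0,0]],[-0.1,[0,0,-0.5],[0,0,0]],[-0.1,[0,0,-0.9],[0,0,0]],[-0.1,[0,0,-0.9],[0,0,0]],[-0.1,[0,0,-0.9],[0,0,0]]]';  python3 go.py 633.3 24.7 130 0
python3 - <<'E'
from snapw import *
W=cap('w7')
o=(.5304,-.3816,-7.2)
for s in [(78,120),(40,70),(0,30),(-40,-10),(-120,120)]:
    print(s,'board',strips(W,*o,17,28.5,*s),'pine',strips(W,*o,45,65,*s))
E
```

```text
t: 14.8
tcp_pos: [0.5303, -0.3827, 0.1322]
tool_rot: [0.998, -0.063, 0.001, 0.001]
force: [-0.1, -0.0, 0.1]
finger_gap: 0.55
t 14.8 tcp [ 530.3 -382.7  132.2] yaw -7.22 tilt [ 0.0025 -0.0025] gap 0.55 F [-0.1 -0.   0.1]
shift [ 0.51  -4.171  0.014] turn [ 0.0004 -0.0004 -0.0201]
(78, 120) board {'t': array([-30.4,  28.6]), 'smin': np.float64(78.3), 'smax': np.float64(104.7), 'z': np.float64(22.6), 'n': 1726} pine {'t': array([-14.5,  12.6]), 'smin': np.float64(78.4), 'smax': np.float64(94.7), 'z': np.float64(53.7), 'n': 1135}
(40, 70) board {'t': array([-30.6,  28.9]), 'smin': np.float64(40.6), 'smax': np.float64(69.5), 'z': np.float64(22.6), 'n': 1333} pine {'t': array([-14.8,  12.5]), 'smin': np.float64(40.1), 'smax': np.float64(69.4), 'z': np.float64(53.7), 'n': 1805}
(0, 30) board {'t': array([-30.4,  28.7]), 'smin': np.float64(0.5), 'smax': np.float64(29.7), 'z': np.float64(22.6), 'n': 1153} pine {'t': array([-14.7,  12.6]), 'smin': np.float64(0.2), 'smax': np.float64(29.6), 'z': np.float64(53.6), 'n': 1579}
(-40, -10) board {'t': array([-30.5,  28.8]), 'smin': np.float64(-39.7), 'smax': np.float64(-10.2), 'z': np.float64(22.5), 'n': 1022} pine {'t': array([-14.7,  12.9]), 'smin': np.float64(-39.4), 'smax': np.float64(-10.2), 'z': np.float64(53.5), 'n': 1395}
(-120, 120) board {'t': array([-30.5,  28.7]), 'smin': np.float64(-100.2), 'smax': np.float64(104.6), 'z': np.float64(22.6), 'n': 8363} pine {'t': array([-14.6,  12.7]), 'smin': np.float64(-92.2), 'smax': np.float64(93.9), 'z': np.float64(53.6), 'n': 9743}
```

View pics/w7.png

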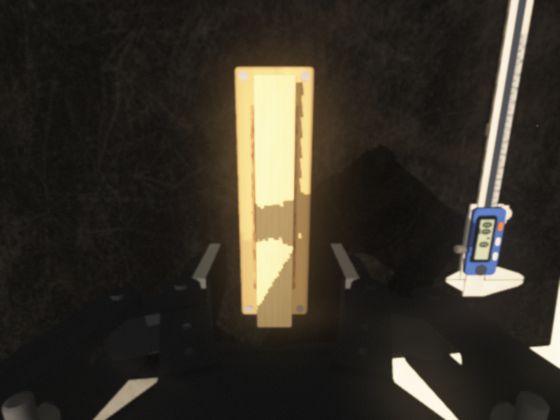

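```bash
python3 -m inch '[[-0.3,[0.05,-0.42,-0.1],[0,0,0]],[-0.3,[0.1,-0.835,-0.1],[0,0,0]]]'; python3 -m inch '[[-0.3,[0.05,-0.42,0],[0,0,0]],[-0.3,[0.1,-0.835,0],[0,0,0]]]';python3 -m inch '[[-0.3,[0.05,-0.42,0],[0,0,0]],[-0.3,[0.1,-0.835,0],[0,0,0]]]';python3 -m inch '[[-0.3,[0.05,-0.42,0],[0,0,0]],[-0.3,[0.1,-0.835,0],[0,0,0]]]';python3 -m inch '[[-0.3,[0.05,-0.42,0],[0,0,-0.02]],[-0.3,[0.1,-0.835,0.1],[0,0,-0.02]],[-0.3,[0.1,-0.835,0.1],[0,0,-0.02]],[-0.3,[0.1,-0.835,0.1],[0,0,-0.02]],[-0.3,[0.1,-0.835,0.1],[0,0,-0.02]]]';  python3 go.py 633.3 24.7 100 0
python3 - <<'E'
from snapw import *
W=cap('w8')
o=(.6333,.0247,0)
print('disc',strips(W,*o,13,22,-40,40,w=.04));print('knob',strips(W,*o,34,50,-40,40,w=.04))
E
```

```text
t: 15.05
tcp_pos: [0.5496, -0.3005, 0.1394]
tool_rot: [0.998, -0.065, -0.0, -0.0]
force: [0.7, 1.3, 0.2]
finger_gap: 0.652
t: 15.25
tcp_pos: [0.5694, -0.2168, 0.1383]
tool_rot: [0.998, -0.063, -0.002, -0.001]
force: [-0.0, -0.8, -0.0]
finger_gap: 0.654
t: 15.45
tcp_pos: [0.5898, -0.1352, 0.1383]
tool_rot: [0.998, -0.063, -0.002, -0.001]
force: [-0.1, -0.9, -0.6]
finger_gap: 0.653
t: 15.65
tcp_pos: [0.6102, -0.0537, 0.1382]
tool_rot: [0.998, -0.063, -0.002, -0.0]
force: [1.3, -1.8, 0.1]
finger_gap: 0.649
t: 16.15
tcp_pos: [0.631, 0.025, 0.1291]
tool_rot: [1.0, -0.001, -0.001, 0.0]
force: [-0.9, -0.9, 1.0]
finger_gap: 0.65
t 16.15 tcp [631.   25.  129.1] yaw -0.06 tilt [-0.0022 -0.0001] gap 0.65 F [-0.9 -0.9  1. ]
shift [0.023 0.003 0.291] turn [ 0.      0.0004 -0.0002]
disc {'t': array([-21.8,  21.1]), 'smin': np.float64(-20.3), 'smax': np.float64(23.1), 'z': np.float64(17.8), 'n': 1360}
knob {'t': array([-11.9,  11.8]), 'smin': np.float64(-10.4), 'smax': np.float64(13.2), 'z': np.float64(39.7), 'n': 856}
```

View pics/w8.png

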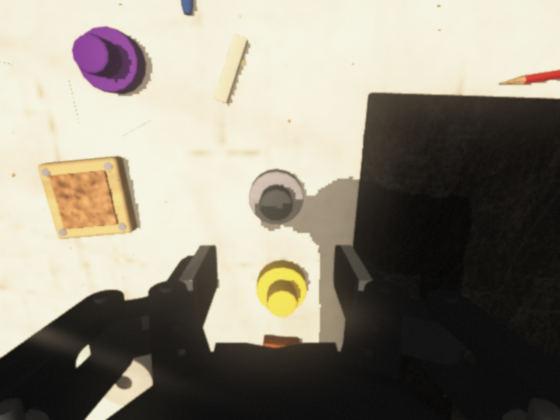

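```bash
python3 -m inch '[[-0.3,[0.03,0.003,0.4],[0,0,0]],[-0.3,[0.03,0.003,0.7],[0,0,0]],[-0.3,[0.03,0.003,0.7],[0,0,0]],[-0.3,[0.03,0.003,0.7],[0,0,0]],[-0.3,[0.03,0.003,0.7],[0,0,0]],[-0.3,[0.03,0.003,0.7],[0,0,0]]]'; python3 go.py 634.3 24.6 22 0
python3 - <<'E'
from snapw import *
W=cap('w9')
o=(.6333,.0247,0)
print('disc',strips(W,*o,13,22,-40,40,w=.04));print('knob',strips(W,*o,34,50,-40,40,w=.03))
E
```

```text
t: 16.8
tcp_pos: [0.6362, 0.025, 0.0621]
tool_rot: [1.0, -0.0, 0.002, 0.0]
force: [0.3, -0.5, -0.2]
finger_gap: 0.647
t 16.8 tcp [636.2  25.   62.1] yaw -0.06 tilt [ 0.0037 -0.0005] gap 0.647 F [ 0.3 -0.5 -0.2]
shift [-0.02   0.004  0.401] turn [ 0.0001 -0.0006 -0.0002]
disc {'t': array([-21.7,  21.4]), 'smin': np.float64(-18.5), 'smax': np.float64(23.2), 'z': np.float64(17.8), 'n': 2138}
knob {'t': array([-12. ,  11.5]), 'smin': np.float64(-10.6), 'smax': np.float64(13.2), 'z': np.float64(39.7), 'n': 1555}
```

```bash
python3 -m inch '[[-0.3,[-0.017,0.004,0.2],[0,0,0]],[-0.3,[-0.017,0.004,0.35],[0,0,0]],[-0.3,[-0.017,0.004,0.4],[0,0,0]],[-0.3,[-0.017,0.004,0.4],[0,0,0]],[-0.3,[-0.017,0.004,0.4],[0,0,0]]]'; python3 go.py 634.6 24.5 22 0
```

```text
t: 17.35
tcp_pos: [0.6334, 0.0251, 0.0203]
tool_rot: [1.0, -0.0, 0.0, 0.0]
force: [-0.5, -0.3, 0.5]
finger_gap: 0.65
t 17.35 tcp [633.4  25.1  20.3] yaw -0.02 tilt [ 0.0005 -0.    ] gap 0.65 F [-0.5 -0.3  0.5]
shift [ 0.012  0.006 -0.017] turn [ 0.     -0.0001 -0.0001]
```

```bash
python3 -m inch '[[-0.3,[0.011,0.006,-0.02],[0,0,0]],[-0.3,[0.011,0.006,-0.02],[0,0,0]],[-0.3,[0.011,0.006,-0.02],[0,0,0]],[0.7,[0.011,0.006,-0.02],[0,0,0]],[0.7,[0.011,0.006,-0.02],[0,0,0]],[0.7,[0.011,0.006,-0.02],[0,0,0]],[0.7,[0.011,0.006,-0.02],[0,0,0]],[0.7,[0.011,0.006,-0.02],[0,0,0]],[0.7,[0.011,0.006,-0.02],[0,0,0]],[0.7,[0.011,0.006,-0.02],[0,0,0]]]' 70; python3 go.py 634.6 24.5 130 0
```

```text
t: 18.35
tcp_pos: [0.6343, 0.0246, 0.0226]
tool_rot: [1.0, -0.0, 0.0, -0.0]
force: [-1.0, 1.2, 6.0]
finger_gap: 0.273
t 18.35 tcp [634.3  24.6  22.6] yaw -0.03 tilt [0.0003 0.0002] gap 0.273 F [-1.   1.2  6. ]
shift [ 3.000e-03  1.000e-03 -1.074e+00] turn [-0.     -0.     -0.0001]
```

```bash
python3 -m inch '[[0.7,[0,0,-0.3],[0,0,0]],[0.7,[0,0,-0.6],[0,0,0]],[0.7,[-0.1,0.3,-0.9],[0,0,0]],[0.7,[-0.2,0.7,-1],[0,0,0]],[0.7,[-0.2,0.81,-1],[0,0,0]]]'; python3 -m inch '[[0.7,[-0.1,0.4,0],[0,0,0]],[0.7,[-0.21,0.815,0],[0,0,0]]]'; python3 -m inch '[[0.7,[-0.1,0.4,0],[0,0,0]],[0.7,[-0.21,0.815,0],[0,0,0]]]';python3 -m inch '[[0.7,[-0.1,0.4,0],[0,0,0]],[0.7,[-0.21,0.815,0],[0,0,0]],[0.7,[-0.21,0.815,0],[0,0,0]]]'; python3 go.py 530.1 -382.6 110 0
```

```text
t: 18.85
tcp_pos: [0.6138, -0.0601, 0.1231]
tool_rot: [1.0, -0.001, 0.001, 0.001]
force: [0.6, -0.5, -3.7]
finger_gap: 0.278
t: 19.05
tcp_pos: [0.5922, -0.1379, 0.1206]
tool_rot: [1.0, 0.001, -0.001, -0.001]
force: [0.5, -0.2, -4.1]
finger_gap: 0.275
t: 19.25
tcp_pos: [0.5708, -0.2201, 0.1203]
tool_rot: [1.0, -0.0, -0.001, -0.001]
force: [0.9, -0.1, -4.1]
finger_gap: 0.272
t: 19.55
tcp_pos: [0.5497, -0.3072, 0.1207]
tool_rot: [1.0, -0.003, -0.0, 0.002]
force: [0.3, 0.4, -3.8]
finger_gap: 0.276
t 19.55 tcp [ 549.7 -307.2  120.7] yaw -0.36 tilt [-0.0001 -0.003 ] gap 0.276 F [ 0.3  0.4 -3.8]
shift [-0.191  0.755  0.109] turn [ 0.0005  0.     -0.001 ]
```

```bash
python3 -m inch '[[0.7,[-0.1,0.3,0],[0,0,0]],[0.7,[-0.19,0.6,0],[0,0,0]],[0.7,[-0.19,0.75,0.1],[0,0,0]],[0.7,[-0.19,0.75,0.1],[0,0,0]],[0.7,[-0.19,0.75,0.1],[0,0,0]],[0.7,[-0.19,0.75,0.1],[0,0,0]],[0.7,[-0.19,0.75,0.1],[0,0,0]]]'; python3 go.py 530.1 -382.6 90 0
python3 - <<'E'
from snapw import *
W=cap('w10')
o=(.5304,-.3816,-7.2)
for s in [(60,120),(40,70),(-120,120)]:
    print(s,'board',strips(W,*o,17,28.5,*s),'pine',strips(W,*o,45,65,*s))
print('disc',strips(W,.5301,-.3826,0,98,112,-40,40,w=.025));print('knob',strips(W,.5301,-.3826,0,118,140,-13,20,w=.016))
E
```

```text
t: 20.25
tcp_pos: [0.5324, -0.3744, 0.1119]
tool_rot: [1.0, 0.001, -0.0, -0.0]
force: [-0.1, 0.4, -4.4]
finger_gap: 0.27
t 20.25 tcp [ 532.4 -374.4  111.9] yaw 0.06 tilt [-0.0005  0.0008] gap 0.27 F [-0.1  0.4 -4.4]
shift [-0.023  0.082  0.219] turn [-0.0001  0.0001  0.0002]
(60, 120) board {'t': array([-30.2,  28.8]), 'smin': np.float64(60.6), 'smax': np.float64(104.9), 'z': np.float64(22.6), 'n': 2915} pine {'t': array([-14.6,  12.7]), 'smin': np.float64(60.4), 'smax': np.float64(94.7), 'z': np.float64(53.7), 'n': 2780}
(40, 70) board {'t': array([-30.3,  28.9]), 'smin': np.float64(40.3), 'smax': np.float64(69.8), 'z': np.float64(22.6), 'n': 1460} pine {'t': array([-14.6,  12.8]), 'smin': np.float64(40.4), 'smax': np.float64(69.9), 'z': np.float64(53.7), 'n': 2196}
(-120, 120) board {'t': array([-30.3,  28.8]), 'smin': np.float64(-100.0), 'smax': np.float64(104.6), 'z': np.float64(22.6), 'n': 6441} pine {'t': array([-14.6,  12.9]), 'smin': np.float64(-92.6), 'smax': np.float64(94.3), 'z': np.float64(53.6), 'n': 7896}
disc {'t': array([-13.2,  24.5]), 'smin': np.float64(6.2), 'smax': np.float64(24.7), 'z': np.float64(107.0), 'n': 2039}
knob {'t': array([-15.3,  15.7]), 'smin': np.float64(-9.0), 'smax': np.float64(14.7), 'z': np.float64(129.0), 'n': 3067}
```

View pics/w10.png

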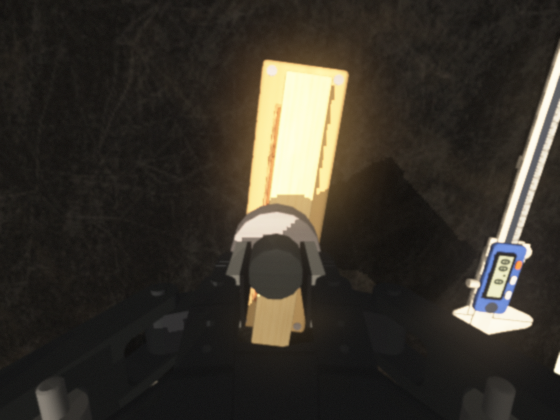

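```bash
python3 -m inch '[[0.7,[-0.023,0.08,0.1],[0,0,0]],[0.7,[-0.023,0.08,0.2],[0,0,0]],[0.7,[-0.023,0.08,0.25],[0,0,0]],[0.7,[-0.023,0.08,0.3],[0,0,0]],[0.7,[-0.023,0.08,0.3],[0,0,0]],[0.7,[-0.023,0.08,0.3],[0,0,0]]]'; python3 go.py 530.1 -382.6 76.6 0
python3 -m inch '[[0.7,[0,0,0],[0,0,0]],[0.7,[0,0,0],[0,0,0]]]';python3 go.py 530.1 -382.6 76.6 0
```

```text
t: 20.9
tcp_pos: [0.5297, -0.3839, 0.0819]
tool_rot: [1.0, -0.0, -0.0, -0.0]
force: [-0.1, 0.1, -4.0]
finger_gap: 0.274
t 20.9 tcp [ 529.7 -383.9   81.9] yaw -0.03 tilt [-0.0002  0.0003] gap 0.274 F [-0.1  0.1 -4. ]
shift [ 0.004 -0.013  0.053] turn [-0.      0.     -0.0001]
t: 21.1
tcp_pos: [0.53, -0.3841, 0.0826]
tool_rot: [1.0, -0.0, 0.0, 0.0]
force: [0.1, -0.1, -4.2]
finger_gap: 0.272
t 21.1 tcp [ 530.  -384.1   82.6] yaw -0.03 tilt [ 0.0006 -0.0006] gap 0.272 F [ 0.1 -0.1 -4.2]
shift [ 0.001 -0.015  0.06 ] turn [ 0.0001 -0.0001 -0.0001]
```

```bash
python3 -m inch '[[0.7,[0.002,-0.013,0],[0,0,0]],[0.7,[0.002,-0.013,0.03],[0,0,0]],[0.7,[0.002,-0.013,0.05],[0,0,0]],[0.7,[0.002,-0.013,0.05],[0,0,0]],[0.7,[0.002,-0.013,0.05],[0,0,0]],[0.7,[0.002,-0.013,0.05],[0,0,0]]]'; python3 go.py 530.1 -382.6 76.6 0
python3 - <<'E'
from snapw import *
W=cap('w11')
o=(.5304,-.3816,-7.2)
for s in [(60,120)]:
    print(s,'board',strips(W,*o,17,28.5,*s),'pine',strips(W,*o,45,56,*s))
print('disc',strips(W,.5301,-.3826,0,67,80,-40,40,w=.025));print('knob',strips(W,.5301,-.3826,0,88,105,-13,20,w=.013))
E
```

```text
t: 21.7
tcp_pos: [0.5299, -0.3827, 0.0771]
tool_rot: [1.0, -0.0, 0.0, 0.0]
force: [0.4, 0.1, -4.1]
finger_gap: 0.272
t 21.7 tcp [ 529.9 -382.7   77.1] yaw -0.03 tilt [ 0. -0.] gap 0.272 F [ 0.4  0.1 -4.1]
shift [ 0.002 -0.001  0.005] turn [ 0.     -0.     -0.0001]
(60, 120) board {'t': array([-30.3,  28.8]), 'smin': np.float64(60.6), 'smax': np.float64(104.8), 'z': np.float64(22.6), 'n': 3910} pine {'t': array([-14.6,  12.7]), 'smin': np.float64(60.4), 'smax': np.float64(94.6), 'z': np.float64(53.7), 'n': 4120}
disc {'t': array([-21.4,  20.8]), 'smin': np.float64(2.9), 'smax': np.float64(22.1), 'z': np.float64(72.3), 'n': 2152}
knob {'t': array([-12.2,  12.3]), 'smin': np.float64(-11.6), 'smax': np.float64(12.1), 'z': np.float64(94.2), 'n': 2886}
```

```bash
python3 -m inch '[[0.7,[0,0,0.005],[0,0,0]],[0.7,[0,0,0.008],[0,0,0]],[0.7,[0,0,0.008],[0,0,0]],[0.7,[0,0,0.008],[0,0,0]]]'
```

```text
t: 22.15
tcp_pos: [0.5299, -0.3827, 0.0764]
tool_rot: [1.0, -0.0, 0.0, 0.0]
force: [0.3, 0.0, -3.9]
finger_gap: 0.276
```

```bash
python3 -m inch '[[0.7,[0,0,0.003],[0,0,0]],[0.7,[0,0,0.006],[0,0,0]],[0.7,[0,0,0.006],[0,0,0]],[0.7,[0,0,0.006],[0,0,0]]]'
```

```text
t: 22.55
tcp_pos: [0.53, -0.3827, 0.0763]
tool_rot: [1.0, -0.0, 0.0, 0.0]
force: [-1.6, 0.1, 2.3]
finger_gap: 0.273
```

```bash
python3 -m inch '[[0.4,[0,0,0],[0,0,0]],[0.3,[0,0,0],[0,0,0]],[0.1,[0,0,0],[0,0,0]],[-0.1,[0,0,0],[0,0,0]],[-0.2,[0,0,0],[0,0,0]],[-0.2,[0,0,0],[0,0,0]],[-0.2,[0,0,-0.2],[0,0,0]],[-0.2,[0,0,-0.5],[0,0,0]],[-0.2,[0,0,-0.9],[0,0,0]],[-0.2,[0,0,-0.9],[0,0,0]],[-0.2,[0,0,-0.9],[0,0,0]]]';  python3 go.py 468.6 20.9 130 -5.7
python3 - <<'E'
from snapw import *
W=cap('w12')
o=(.5304,-.3816,-7.2)
for s in [(60,120),(-120,120)]:
    print(s,'board',strips(W,*o,17,28.5,*s),'pine',strips(W,*o,45,56,*s))
print('disc',strips(W,.5301,-.3826,0,67,80,-40,40,w=.035));print('knob',strips(W,.5301,-.3826,0,88,105,-23,20,w=.03))
E
```

```text
t: 23.65
tcp_pos: [0.5304, -0.3831, 0.167]
tool_rot: [1.0, -0.0, 0.001, 0.001]
force: [-1.1, 0.0, -0.7]
finger_gap: 0.595
t 23.65 tcp [ 530.4 -383.1  167. ] yaw -0.03 tilt [ 0.002 -0.002] gap 0.595 F [-1.1  0.  -0.7]
shift [-0.621 -4.04   0.361] turn [ 0.0003 -0.0003  0.0158]
(60, 120) board {'t': array([-30.4,  28.7]), 'smin': np.float64(60.6), 'smax': np.float64(105.0), 'z': np.float64(22.6), 'n': 2010} pine {'t': array([-14.7,  12.6]), 'smin': np.float64(60.3), 'smax': np.float64(94.9), 'z': np.float64(53.6), 'n': 1697}
(-120, 120) board {'t': array([-30.5,  28.8]), 'smin': np.float64(-100.9), 'smax': np.float64(104.6), 'z': np.float64(22.5), 'n': 5944} pine {'t': array([-14.6,  12.8]), 'smin': np.float64(-92.5), 'smax': np.float64(94.4), 'z': np.float64(53.6), 'n': 5614}
disc {'t': array([-21.8,  21.2]), 'smin': np.float64(-21.3), 'smax': np.float64(22.2), 'z': np.float64(71.5), 'n': 1521}
knob {'t': array([-12. ,  11.6]), 'smin': np.float64(-11.5), 'smax': np.float64(12.4), 'z': np.float64(93.4), 'n': 963}
```

View pics/w12.png

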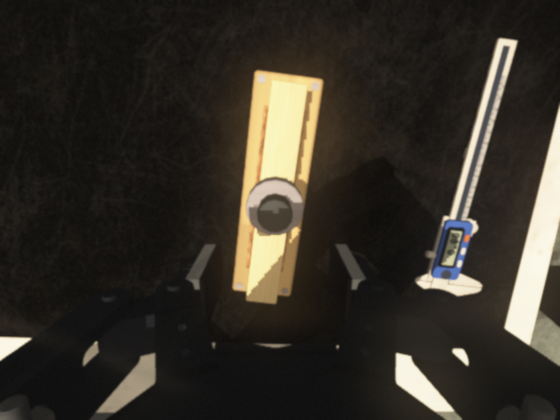

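```bash
python3 -m inch '[[-0.3,[-0.06,-0.4,0],[0,0,0]],[-0.3,[-0.124,-0.81,0],[0,0,0]]]';python3 -m inch '[[-0.3,[-0.06,-0.4,0],[0,0,0]],[-0.3,[-0.124,-0.81,0],[0,0,0]]]';python3 -m inch '[[-0.3,[-0.06,-0.4,0],[0,0,0]],[-0.3,[-0.124,-0.81,0.2],[0,0,0]]]';python3 -m inch '[[-0.3,[-0.06,-0.4,0],[0,0,0]],[-0.3,[-0.124,-0.81,0.2],[0,0,0]]]';python3 -m inch '[[-0.3,[-0.06,-0.4,0],[0,0,0.0158]],[-0.3,[-0.124,-0.81,0],[0,0,0.0158]],[-0.3,[-0.124,-0.81,0],[0,0,0.0158]],[-0.3,[-0.124,-0.81,0],[0,0,0.0158]],[-0.3,[-0.124,-0.81,0],[0,0,0.0158]],[-0.3,[-0.124,-0.81,0],[0,0,0.0158]],[-0.3,[-0.124,-0.81,0],[0,0,0.0158]]]'; python3 go.py 468.6 20.9 60 -5.7
python3 - <<'E'
from snapw import *
W=cap('w13')
o=(.4686,.0209,-5.7)
print(strips(W,*o,10,20,-40,40,w=.04)); print(face(W,.4686,.0209,.014,.004,-5.7,.035,.035)); print(W[200:220,330:360,2].mean())
E
```

```text
t: 23.9
tcp_pos: [0.5164, -0.301, 0.1636]
tool_rot: [1.0, -0.001, -0.001, -0.001]
force: [-0.2, 0.4, 0.2]
finger_gap: 0.649
t: 24.1
tcp_pos: [0.5036, -0.2186, 0.1639]
tool_rot: [1.0, -0.001, -0.002, -0.001]
force: [-0.4, -0.2, 0.0]
finger_gap: 0.649
t: 24.3
tcp_pos: [0.4932, -0.1386, 0.1459]
tool_rot: [1.0, -0.001, 0.001, 0.001]
force: [0.4, 0.1, -0.7]
finger_gap: 0.648
t: 24.5
tcp_pos: [0.4803, -0.0573, 0.1254]
tool_rot: [1.0, -0.001, 0.001, 0.0]
force: [1.2, -0.2, -0.6]
finger_gap: 0.651
t: 25.2
tcp_pos: [0.4685, 0.0212, 0.1256]
tool_rot: [0.999, -0.051, 0.0, 0.0]
force: [-0.3, -0.8, 0.7]
finger_gap: 0.653
t 25.2 tcp [468.5  21.2 125.6] yaw -5.84 tilt [ 0.0002 -0.0001] gap 0.653 F [-0.3 -0.8  0.7]
shift [0.001 0.003 0.656] turn [ 0.     -0.     -0.0004]
{'t': array([-17.8,  17.4]), 'smin': np.float64(-20.2), 'smax': np.float64(20.9), 'z': np.float64(14.4), 'n': 2127}
(array([469.4209,  20.6292,  14.3699]), np.float64(-3.802528689781685), ((468.6995849609375, 20.789148330688477), (35.85875701904297, 41.88364791870117), 84.87139129638672))
0.00434424633813236
```

View pics/w13.png

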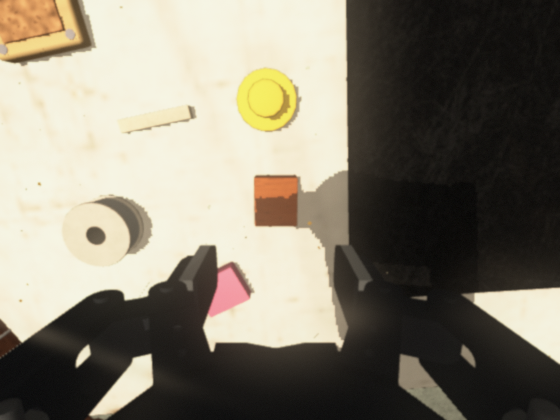

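```bash
python3 -m inch '[[-0.3,[0.003,0.005,0.4],[0,0,-0.001]],[-0.3,[0.003,0.005,0.8],[0,0,-0.001]],[-0.3,[0.003,0.005,0.85],[0,0,-0.001]],[-0.3,[0.003,0.005,0.85],[0,0,-0.001]],[-0.3,[0.003,0.005,0.85],[0,0,-0.001]],[-0.3,[0.003,0.005,0.85],[0,0,-0.001]]]'; python3 go.py 468.8 20.7 4 -5.4
```

```text
t: 25.85
tcp_pos: [0.4696, 0.0216, 0.0424]
tool_rot: [0.999, -0.047, 0.002, 0.0]
force: [-1.9, 0.1, -0.3]
finger_gap: 0.648
t 25.85 tcp [469.6  21.6  42.4] yaw -5.36 tilt [ 0.0036 -0.0007] gap 0.648 F [-1.9  0.1 -0.3]
shift [-0.009  0.009  0.384] turn [ 0.0001 -0.0006  0.0001]
```

```bash
python3 -m inch '[[-0.3,[-0.008,0.009,0.2],[0,0,0]],[-0.3,[-0.008,0.009,0.35],[0,0,0]],[-0.3,[-0.008,0.009,0.375],[0,0,0]],[-0.3,[-0.008,0.009,0.375],[0,0,0]],[0.5,[-0.008,0.009,0.375],[0,0,0]],[0.5,[-0.008,0.009,0.375],[0,0,0]],[0.5,[-0.008,0.009,0.375],[0,0,0]],[0.5,[-0.008,0.009,0.375],[0,0,0]],[0.5,[-0.008,0.009,0.375],[0,0,0]],[0.5,[-0.008,0.009,0.375],[0,0,0]]]' 40; python3 go.py 468.8 20.7 90 -5.4
```

```text
t: 26.85
tcp_pos: [0.4682, 0.0209, 0.0044]
tool_rot: [0.999, -0.047, 0.001, 0.0]
force: [-0.8, -0.5, 6.2]
finger_gap: 0.403
t 26.85 tcp [468.2  20.9   4.4] yaw -5.35 tilt [ 0.0022 -0.0004] gap 0.403 F [-0.8 -0.5  6.2]
shift [ 0.008  0.002 -0.856] turn [ 0.     -0.0004  0.0001]
```

```bash
python3 -m inch '[[0.5,[0,0,-0.3],[0,0,0]],[0.5,[0,0,-0.6],[0,0,-0.02]],[0.5,[0,0,-0.9],[0,0,-0.03]],[0.5,[0,0,-0.9],[0,0,-0.03]],[0.5,[0,0,-0.9],[0,0,-0.03]]]'; python3 go.py 632.2 184 80 5.5
```

```text
t: 27.35
tcp_pos: [0.4679, 0.021, 0.0941]
tool_rot: [0.999, 0.047, 0.001, 0.0]
force: [0.5, 0.5, -0.8]
finger_gap: 0.406
t 27.35 tcp [467.9  21.   94.1] yaw 5.41 tilt [ 0.0024 -0.0005] gap 0.406 F [ 0.5  0.5 -0.8]
shift [ 1.789 -1.468  0.144] turn [ 0.0001 -0.0004 -0.0003]
```

```bash
python3 -m inch '[[0.5,[0.4,-0.35,0],[0,0,0]],[0.5,[0.9,-0.735,0],[0,0,0]],[0.5,[0.9,-0.735,0],[0,0,0]]]'; python3 -m inch '[[0.5,[0.4,-0.35,0],[0,0,0]],[0.5,[0.7,-0.6,0],[0,0,0]],[0.5,[0.89,-0.73,0.1],[0,0,0]],[0.5,[0.89,-0.73,0.15],[0,0,0]],[0.5,[0.89,-0.73,0.15],[0,0,0]],[0.5,[0.89,-0.73,0.15],[0,0,0]],[0.5,[0.89,-0.73,0.15],[0,0,0]]]'; python3 go.py 632.2 184 50 5.5
python3 - <<'E'
from snapw import *
W=cap('w14')
o=(.6322,.184,5.5)
for s in [(24,50),(0,20),(-20,20),(-40,-20),(-50,50)]: print(s,'board',strips(W,*o,9,21,*s,w=.045),'block',strips(W,*o,78,98,*s,w=.04))
E
```

```text
t: 27.65
tcp_pos: [0.5536, 0.1052, 0.0923]
tool_rot: [0.999, 0.048, 0.002, -0.0]
force: [0.5, -0.4, -0.2]
finger_gap: 0.406
t: 28.35
tcp_pos: [0.6307, 0.1828, 0.078]
tool_rot: [0.999, 0.047, -0.001, 0.0]
force: [0.0, 0.2, -0.5]
finger_gap: 0.408
t 28.35 tcp [630.7 182.8  78. ] yaw 5.37 tilt [-0.0018 -0.0003] gap 0.408 F [ 0.   0.2 -0.5]
shift [ 0.017 -0.01   0.28 ] turn [ 0.      0.0003 -0.0004]
(24, 50) board {'t': array([-31.9,  31.9]), 'smin': np.float64(24.0), 'smax': np.float64(33.2), 'z': np.float64(14.8), 'n': 1458} block None
(0, 20) board {'t': array([-32. ,  32.1]), 'smin': np.float64(0.9), 'smax': np.float64(19.9), 'z': np.float64(16.6), 'n': 2581} block {'t': array([-30. ,  27.6]), 'smin': np.float64(0.2), 'smax': np.float64(19.7), 'z': np.float64(87.8), 'n': 4420}
(-20, 20) board {'t': array([-32.3,  32.5]), 'smin': np.float64(-16.4), 'smax': np.float64(19.9), 'z': np.float64(16.4), 'n': 2965} block {'t': array([-28.9,  26.6]), 'smin': np.float64(-19.4), 'smax': np.float64(19.6), 'z': np.float64(87.9), 'n': 7504}
(-40, -20) board None block {'t': array([-18.6,  16.2]), 'smin': np.float64(-22.5), 'smax': np.float64(-20.0), 'z': np.float64(87.7), 'n': 311}
(-50, 50) board {'t': array([-32.1,  32.2]), 'smin': np.float64(-15.3), 'smax': np.float64(33.1), 'z': np.float64(15.5), 'n': 5029} block {'t': array([-28.9,  26.5]), 'smin': np.float64(-21.7), 'smax': np.float64(19.6), 'z': np.float64(87.9), 'n': 7815}
```

View pics/w14.png

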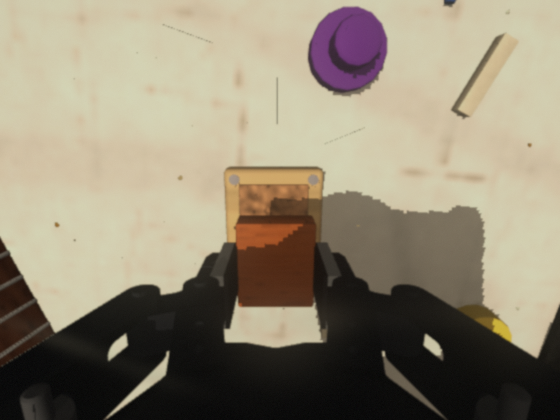

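```bash
python3 -m inch '[[0.5,[0.012,-0.012,0.2],[0,0,0]],[0.5,[0.012,-0.012,0.4],[0,0,0]],[0.5,[0.012,-0.012,0.5],[0,0,0]],[0.5,[0.012,-0.012,0.5],[0,0,0]],[0.5,[0.012,-0.012,0.5],[0,0,0]],[0.5,[0.012,-0.012,0.5],[0,0,0]],[0.5,[0.012,-0.012,0.5],[0,0,0]]]'; python3 go.py 631.9 184 21.5 5.5
```

```text
t: 29.1
tcp_pos: [0.6336, 0.1852, 0.0293]
tool_rot: [0.999, 0.047, 0.001, -0.0]
force: [0.3, 0.7, 0.1]
finger_gap: 0.408
t 29.1 tcp [633.6 185.2  29.3] yaw 5.44 tilt [0.0019 0.0002] gap 0.408 F [0.3 0.7 0.1]
shift [-0.018  0.01   0.078] turn [-0.     -0.0003 -0.0002]
```

```bash
python3 -m inch '[[0.5,[-0.015,0.01,0],[0,0,0]],[0.5,[-0.015,0.01,0.03],[0,0,0]],[0.5,[-0.015,0.01,0.06],[0,0,0]],[0.5,[-0.015,0.01,0.06],[0,0,0]],[0.5,[-0.015,0.01,0.06],[0,0,0]],[0.5,[-0.015,0.01,0.06],[0,0,0]]]'; python3 go.py 631.9 184 21.5 5.5
python3 - <<'E'
from snapw import *
W=cap('w15')
o=(.6322,.184,5.5)
for s in [(24,50),(0,20),(-50,50)]: print(s,'board',strips(W,*o,9,21,*s,w=.045),'block',strips(W,*o,28,40,*s,w=.018))
E
```

```text
t: 29.7
tcp_pos: [0.6314, 0.184, 0.0221]
tool_rot: [0.999, 0.047, -0.0, -0.0]
force: [-1.0, 0.6, -0.3]
finger_gap: 0.405
t 29.7 tcp [631.4 184.   22.1] yaw 5.44 tilt [-0.0002 -0.    ] gap 0.405 F [-1.   0.6 -0.3]
shift [0.005 0.001 0.006] turn [-0.      0.     -0.0002]
(24, 50) board {'t': array([-31.5,  31.8]), 'smin': np.float64(24.1), 'smax': np.float64(33.1), 'z': np.float64(14.7), 'n': 2671} block None
(0, 20) board {'t': array([-32.5,  32.7]), 'smin': np.float64(0.7), 'smax': np.float64(20.0), 'z': np.float64(15.1), 'n': 1689} block {'t': array([-17.5,  17.5]), 'smin': np.float64(0.3), 'smax': np.float64(19.9), 'z': np.float64(32.0), 'n': 3415}
(-50, 50) board {'t': array([-32. ,  32.2]), 'smin': np.float64(0.0), 'smax': np.float64(33.1), 'z': np.float64(15.0), 'n': 5617} block {'t': array([-17.5,  17.4]), 'smin': np.float64(-20.9), 'smax': np.float64(20.4), 'z': np.float64(32.0), 'n': 6845}
```

```bash
python3 -m inch '[[0.5,[0.004,0,0.005],[0,0,0]],[0.5,[0.004,0,0.009],[0,0,0]],[0.5,[0.004,0,0.009],[0,0,0]],[0.5,[0.004,0,0.009],[0,0,0]],[0.05,[0.004,0,0.009],[0,0,0]],[-0.05,[0.004,0,0.009],[0,0,0]],[-0.2,[0.004,0,0.009],[0,0,0]],[-0.3,[0.004,0,0.009],[0,0,0]],[-0.3,[0.004,0,-0.1],[0,0,0]],[-0.3,[0.004,0,-0.5],[0,0,0]],[-0.3,[0.004,0,-0.9],[0,0,0]],[-0.3,[0.004,0,-0.9],[0,0,0]],[-0.3,[0.004,0,-0.9],[0,0,0]]]'; python3 go.py 459.6 167.4 120 5.5
python3 - <<'E'
from snapw import *
W=cap('w16')
o=(.6322,.184,5.5)
for s in [(24,50),(-50,50)]: print(s,'board',strips(W,*o,9,21,*s,w=.045),'block',strips(W,*o,27,40,*s,w=.03))
E
```

```text
t: 31.05
tcp_pos: [0.6327, 0.1842, 0.1143]
tool_rot: [0.999, 0.048, 0.002, -0.0]
force: [0.1, 0.3, -0.5]
finger_gap: 0.651
t 31.05 tcp [632.7 184.2 114.3] yaw 5.45 tilt [0.0035 0.0004] gap 0.651 F [ 0.1  0.3 -0.5]
shift [-1.739  0.003 -0.063] turn [-0.     -0.0006 -0.0001]
(24, 50) board {'t': array([-31.6,  31.8]), 'smin': np.float64(24.4), 'smax': np.float64(33.2), 'z': np.float64(14.7), 'n': 1049} block None
(-50, 50) board {'t': array([-32.3,  32.3]), 'smin': np.float64(-31.9), 'smax': np.float64(33.2), 'z': np.float64(15.0), 'n': 3878} block {'t': array([-17.8,  17.4]), 'smin': np.float64(-20.1), 'smax': np.float64(21.1), 'z': np.float64(31.4), 'n': 2643}
```

View pics/w16.png

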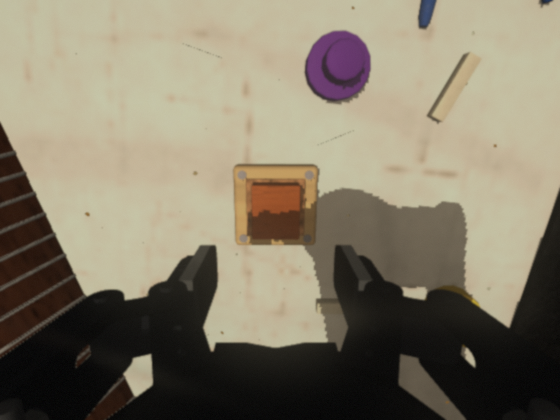

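```bash
python3 -m inch '[[-0.9,[-0.4,0,0],[0,0,0]],[-0.9,[-0.87,0,0],[0,0,0]],[-0.9,[-0.87,0,0],[0,0,0]]]'; python3 -m inch '[[-0.9,[-0.4,0,0],[0,0,0]],[-0.9,[-0.87,0,0],[0,0,0]],[-0.9,[-0.87,0,0],[0,0,0]],[-0.9,[-0.87,0,0],[0,0,0]],[-0.9,[-0.87,0,0],[0,0,0]],[-0.9,[-0.87,0,0],[0,0,0]]]'; python3 go.py 459.6 167.4 60 5.5
python3 - <<'E'
from snapw import *
W=cap('w17')
o=(.4596,.1674,5.5)
print(strips(W,*o,22,34,-40,40,w=.04))
m=(abs(W[...,2]-.0275)<.005)&(np.hypot(W[...,0]-.4596,W[...,1]-.1674)<.035)
print(cv2.minEnclosingCircle((W[m][:,:2]*1000).astype(np.float32)))
E
```

```text
t: 31.4
tcp_pos: [0.5315, 0.1748, 0.1085]
tool_rot: [0.999, 0.048, -0.011, 0.001]
force: [-0.2, -0.5, -0.0]
finger_gap: 0.953
t: 32.0
tcp_pos: [0.4604, 0.1676, 0.112]
tool_rot: [0.999, 0.047, 0.001, -0.0]
force: [-0.3, 0.7, -0.7]
finger_gap: 0.948
t 32.0 tcp [460.4 167.6 112. ] yaw 5.43 tilt [0.0015 0.0002] gap 0.948 F [-0.3  0.7 -0.7]
shift [-0.009  0.002  0.52 ] turn [-0.     -0.0002 -0.0002]
{'t': array([-25.5,  25.8]), 'smin': np.float64(-25.5), 'smax': np.float64(26.6), 'z': np.float64(27.9), 'n': 3779}
((459.3059997558594, 167.3899688720703), 27.53213882446289)
```

View pics/w17.png

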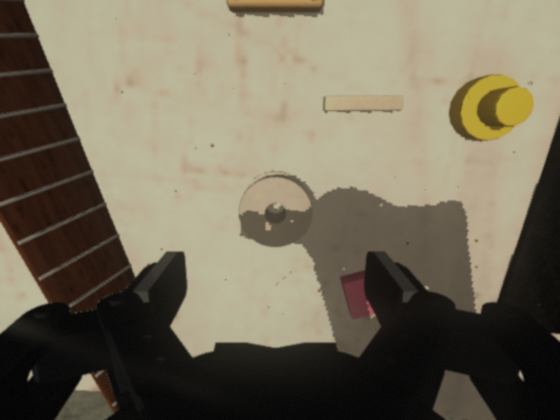

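```bash
python3 - <<'E'
from snapw import *
f=np.load('w17.npz');W=cloud('w',f['d'],f)
m=(W[...,1]>.215)&(W[...,1]<.5)&(W[...,2]>.01)&(W[...,2]<.25)
v,u=np.indices(m.shape); m&=(u<150)&(v<260)
q=W[m]; print(np.percentile(q[:,2],[5,50,95]))
for x0 in [.40,.44,.48,.52]:
    k=abs(q[:,0]-x0)<.01
    if k.any(): print(x0,q[k][:,1].min(),q[k][:,2].max())
E
python3 go.py 459.4 167.5 4 5.5
```

```text
[0.0389 0.0592 0.0787]
0.44 0.2824194988281665 0.0825773855728151
0.48 0.294075893445798 0.08303116303740879
0.52 0.3048514741113827 0.0753644666178298
t 32.05 tcp [460.2 167.6 112.1] yaw 5.43 tilt [0.0013 0.0002] gap 0.947 F [-0.5  0.5 -0.4]
shift [-1.000e-02  1.000e-03  1.081e+00] turn [-0.     -0.0002 -0.0002]
```

```bash
python3 -m inch '[[-0.9,[-0.009,0,0.3],[0,0,0]],[-0.9,[-0.009,0,0.55],[0,0,0]],[-0.9,[-0.009,0,0.7],[0,0,0]],[-0.9,[-0.009,0,0.7],[0,0,0]],[-0.9,[-0.009,0,0.7],[0,0,0]],[-0.9,[-0.009,0,0.7],[0,0,0]]]'; python3 go.py 459.4 167.5 4 5.5
```

```text
t: 32.65
tcp_pos: [0.4588, 0.1676, 0.0429]
tool_rot: [0.999, 0.047, 0.001, -0.0]
force: [-0.0, 0.6, 0.0]
finger_gap: 0.949
t 32.65 tcp [458.8 167.6  42.9] yaw 5.44 tilt [0.0019 0.0002] gap 0.949 F [-0.   0.6  0. ]
shift [0.006 0.001 0.389] turn [-0.     -0.0003 -0.0002]
```

```bash
python3 -m inch '[[-0.9,[0.006,0,0.2],[0,0,0]],[-0.9,[0.006,0,0.35],[0,0,0]],[-0.9,[0.006,0,0.375],[0,0,0]],[-0.9,[0.006,0,0.375],[0,0,0]],[-0.9,[0.006,0,0.375],[0,0,0]]]'; python3 go.py 459.4 167.5 4 5.5
```

```text
t: 33.15
tcp_pos: [0.459, 0.1676, 0.0056]
tool_rot: [0.999, 0.048, 0.001, -0.0]
force: [0.1, 0.3, 0.4]
finger_gap: 0.947
t 33.15 tcp [459.  167.6   5.6] yaw 5.45 tilt [0.0016 0.0002] gap 0.947 F [0.1 0.3 0.4]
shift [0.004 0.002 0.016] turn [-0.     -0.0003 -0.0001]
```

```bash
python3 -m inch '[[-0.9,[0.004,0.001,0.03],[0,0,0]],[-0.9,[0.004,0.001,0.05],[0,0,0]],[-0.9,[0.004,0.001,0.05],[0,0,0]],[0,[0.004,0.001,0.05],[0,0,0]],[0,[0.004,0.001,0.05],[0,0,0]],[0,[0.004,0.001,0.05],[0,0,0]],[0,[0.004,0.001,0.05],[0,0,0]],[0.2,[0.004,0.001,0.05],[0,0,0]],[0.2,[0.004,0.001,0.05],[0,0,0]],[0.2,[0.004,0.001,0.05],[0,0,0]]]' 60; python3 go.py 459.4 167.5 100 5.5
```

```text
t: 34.15
tcp_pos: [0.4588, 0.1676, 0.0002]
tool_rot: [0.999, 0.047, 0.0, -0.0]
force: [-1.4, 0.4, 5.1]
finger_gap: 0.615
t 34.15 tcp [4.588e+02 1.676e+02 2.000e-01] yaw 5.44 tilt [0.0004 0.0001] gap 0.615 F [-1.4  0.4  5.1]
shift [ 0.007  0.001 -0.998] turn [-0.     -0.0001 -0.0002]
```

```bash
python3 -m inch '[[0.2,[0,0,-0.3],[0,0,0]],[0.2,[0,0,-0.6],[0,0,0]],[0.2,[0,0,-0.9],[0,0,0]],[0.2,[0.2,0,-0.9],[0,0,0]],[0.2,[0.5,0,-0.9],[0,0,0]],[0.2,[0.9,0,-0.9],[0,0,0]],[0.2,[0.9,0,-0.9],[0,0,0]]]'; python3 go.py 632 183.9 80 5.5
```

```text
t: 34.85
tcp_pos: [0.5557, 0.1762, 0.0905]
tool_rot: [0.999, 0.047, 0.005, -0.0]
force: [0.4, -0.8, -1.2]
finger_gap: 0.619
t 34.85 tcp [555.7 176.2  90.5] yaw 5.4 tilt [0.0109 0.0011] gap 0.619 F [ 0.4 -0.8 -1.2]
shift [ 0.766 -0.005  0.113] turn [-0.     -0.0018 -0.0003]
```

```bash
python3 -m inch '[[0.2,[0.3,0,0],[0,0,0]],[0.2,[0.6,0,0],[0,0,0]],[0.2,[0.78,-0.005,0.1],[0,0,0]],[0.2,[0.78,-0.005,0.1],[0,0,0]],[0.2,[0.78,-0.005,0.1],[0,0,0]],[0.2,[0.78,-0.005,0.1],[0,0,0]],[0.2,[0.78,-0.005,0.1],[0,0,0]],[0.2,[0.78,-0.005,0.1],[0,0,0]]]'; python3 go.py 632 183.9 50 5.5
python3 - <<'E'
from snapw import *
W=cap('w18')
o=(.6322,.184,5.5)
for s in [(24,50),(-50,50)]: print(s,'board',strips(W,*o,9,21,*s,w=.045),'block',strips(W,*o,27,40,*s,w=.03),'reel',strips(W,*o,92,130,*s,w=.03))
for s in range(-25,30,10): print(s,strips(W,*o,92,130,s,s+5,w=.02))
E
```

```text
t: 35.65
tcp_pos: [0.6252, 0.1839, 0.08]
tool_rot: [0.999, 0.048, -0.0, 0.0]
force: [-0.7, 0.1, -1.6]
finger_gap: 0.618
t 35.65 tcp [625.2 183.9  80. ] yaw 5.45 tilt [-0.0004 -0.    ] gap 0.618 F [-0.7  0.1 -1.6]
shift [0.067 0.007 0.3  ] turn [ 0.      0.0001 -0.0001]
(24, 50) board {'t': array([-31.7,  31.8]), 'smin': np.float64(24.3), 'smax': np.float64(33.2), 'z': np.float64(14.7), 'n': 1446} block None reel None
(-50, 50) board {'t': array([-32.4,  32.6]), 'smin': np.float64(-8.5), 'smax': np.float64(33.1), 'z': np.float64(15.0), 'n': 3503} block {'t': array([-17.8,  17.5]), 'smin': np.float64(5.3), 'smax': np.float64(21.1), 'z': np.float64(31.4), 'n': 1368} reel {'t': array([-28.8,  28.9]), 'smin': np.float64(-31.4), 'smax': np.float64(20.3), 'z': np.float64(107.7), 'n': 14976}
-25 {'t': array([-19.6,  19.4]), 'smin': np.float64(-25.0), 'smax': np.float64(-20.0), 'z': np.float64(107.6), 'n': 997}
-15 {'t': array([-19.5,  19.5]), 'smin': np.float64(-15.0), 'smax': np.float64(-10.0), 'z': np.float64(107.1), 'n': 1456}
-5 {'t': array([-19.7,  19.8]), 'smin': np.float64(-4.9), 'smax': np.float64(-0.0), 'z': np.float64(107.7), 'n': 764}
5 {'t': array([-19.7,  19.6]), 'smin': np.float64(5.0), 'smax': np.float64(10.0), 'z': np.float64(107.7), 'n': 1212}
15 {'t': array([-14.5,  16. ]), 'smin': np.float64(15.1), 'smax': np.float64(20.0), 'z': np.float64(107.4), 'n': 1100}
25 None
```

View pics/w18.png

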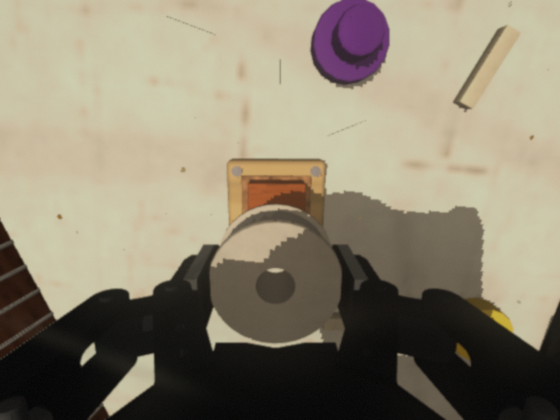

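```bash
python3 -m inch '[[0.2,[0.07,0.005,0.1],[0,0,0]],[0.2,[0.07,0.005,0.25],[0,0,0]],[0.2,[0.07,0.005,0.38],[0,0,0]],[0.2,[0.07,0.005,0.38],[0,0,0]],[0.2,[0.07,0.005,0.38],[0,0,0]],[0.2,[0.07,0.005,0.38],[0,0,0]],[0.2,[0.07,0.005,0.38],[0,0,0]]]'; python3 go.py 632.2 183.9 31.5 5.5
```

```text
t: 36.4
tcp_pos: [0.6334, 0.1841, 0.0423]
tool_rot: [0.999, 0.048, 0.001, -0.0]
force: [0.2, 0.5, -2.5]
finger_gap: 0.621
t 36.4 tcp [633.4 184.1  42.3] yaw 5.45 tilt [0.0012 0.0001] gap 0.621 F [ 0.2  0.5 -2.5]
shift [-0.013  0.001  0.108] turn [ 0.     -0.0002 -0.0001]
```

```bash
python3 -m inch '[[0.2,[-0.01,0,0.04],[0,0,0]],[0.2,[-0.01,0,0.08],[0,0,0]],[0.2,[-0.01,0,0.09],[0,0,0]],[0.2,[-0.01,0,0.09],[0,0,0]],[0.2,[-0.01,0,0.09],[0,0,0]],[0.2,[-0.01,0,0.09],[0,0,0]]]'; python3 go.py 632.2 183.9 31.2 5.5
python3 - <<'E'
from snapw import *
W=cap('w19')
o=(.6322,.184,5.5)
print('board',strips(W,*o,9,21,24,50,w=.045))
m=(abs(W[...,2]-.0605)<.004)&(np.hypot(W[...,0]-.6322,W[...,1]-.184)<.032)
v,u=np.indices(m.shape);m&=v<270
q=W[m][:,:2]*1000
s=q@[np.cos(.096),np.sin(.096)];print('front edge',np.percentile(s,99.8)-np.dot([632.2,184],[np.cos(.096),np.sin(.096)]),np.median(W[m][:,2]))
E
```

```text
t: 37.0
tcp_pos: [0.6321, 0.184, 0.0328]
tool_rot: [0.999, 0.048, 0.0, -0.0]
force: [0.3, 0.3, -3.3]
finger_gap: 0.621
t 37.0 tcp [632.1 184.   32.8] yaw 5.45 tilt [0.0003 0.    ] gap 0.621 F [ 0.3  0.3 -3.3]
shift [0.001 0.001 0.016] turn [-0.     -0.     -0.0001]
board {'t': array([-31.7,  31.8]), 'smin': np.float64(24.1), 'smax': np.float64(33.2), 'z': np.float64(14.7), 'n': 2334}
front edge 27.627820816706276 0.06042288675116274
```

Front edge 27.6 mm from the board centre: centred. Lower to contact.

```bash
python3 -m inch '[[0.2,[0,0,0.008],[0,0,0]],[0.2,[0,0,0.016],[0,0,0]],[0.2,[0,0,0.016],[0,0,0]],[0.2,[0,0,0.016],[0,0,0]]]'; python3 -m inch '[[0.2,[0,0,0.004],[0,0,0]],[0.2,[0,0,0.004],[0,0,0]],[0.2,[0,0,0.004],[0,0,0]]]'
```

```text
t: 37.45
tcp_pos: [0.6322, 0.184, 0.0318]
tool_rot: [0.999, 0.048, 0.0, 0.0]
force: [-1.7, -0.5, 4.8]
finger_gap: 0.618
t: 37.75
tcp_pos: [0.6322, 0.184, 0.0318]
tool_rot: [0.999, 0.048, 0.0, -0.0]
force: [-1.5, -0.3, 6.0]
finger_gap: 0.618
```

```bash
python3 -m inch '[[-0.3,[0,0,-0.003],[0,0,0]],[-0.4,[0,0,-0.003],[0,0,0]],[-0.5,[0,0,-0.003],[0,0,0]],[-0.7,[0,0,-0.003],[0,0,0]],[-0.8,[0,0,-0.003],[0,0,0]],[-0.8,[0,0,-0.003],[0,0,0]],[-0.8,[0,0,-0.2],[0,0,0]],[-0.8,[0,0,-0.5],[0,0,0]],[-0.8,[0,0,-0.9],[0,0,0]],[-0.8,[0,0,-0.9],[0,0,0]],[-0.8,[0,0,-0.9],[0,0,0]]]'; python3 -m inch '[[-0.8,[-0.3,0,-0.2],[0,0,0]],[-0.8,[-0.7,0,-0.3],[0,0,0]],[-0.8,[-0.7,0,-0.3],[0,0,0]],[-0.8,[-0.7,0,-0.3],[0,0,0]]]'
python3 - <<'E'
from snapw import *
W=cap('w20')
o=(.6322,.184,5.5)
print('board',strips(W,*o,9,21,-50,50,w=.045),strips(W,*o,9,21,24,50,w=.045))
m=(abs(W[...,2]-.059)<.005)&(np.hypot(W[...,0]-.6322,W[...,1]-.184)<.04)
print(cv2.minEnclosingCircle((W[m][:,:2]*1000).astype(np.float32)),np.median(W[m][:,2]))
P,D=avg('top',4);cv2.imwrite('pics/top2.png',P);cv2.imwrite('pics/top2c.png',cv2.resize(P[115:315,130:430],None,fx=2.6,fy=2.6,interpolation=cv2.INTER_CUBIC))
p,d=snapshot('scene');cv2.imwrite('pics/sc2.png',p);cv2.imwrite('pics/sc2c.png',cv2.resize(p[140:360,100:460],None,fx=2.2,fy=2.2,interpolation=cv2.INTER_CUBIC))
print(sense()['t'],sense()['force'])
E
```

```text
t: 38.85
tcp_pos: [0.6326, 0.1841, 0.122]
tool_rot: [0.999, 0.047, 0.001, -0.0]
force: [-0.5, 0.4, -0.3]
finger_gap: 0.897
t: 39.25
tcp_pos: [0.5607, 0.1773, 0.1497]
tool_rot: [0.999, 0.048, -0.001, 0.0]
force: [0.3, -0.1, -0.3]
finger_gap: 0.897
board {'t': array([-32.7,  32.8]), 'smin': np.float64(-32.7), 'smax': np.float64(33.2), 'z': np.float64(14.7), 'n': 1413} {'t': array([-32.7,  32.4]), 'smin': np.float64(24.2), 'smax': np.float64(33.4), 'z': np.float64(14.8), 'n': 388}
((632.7335205078125, 184.02236938476562), 27.501008987426758) 0.059468336041346964
39.55 [-1.295  -0.1265  0.2703]
```

View pics/w20.png

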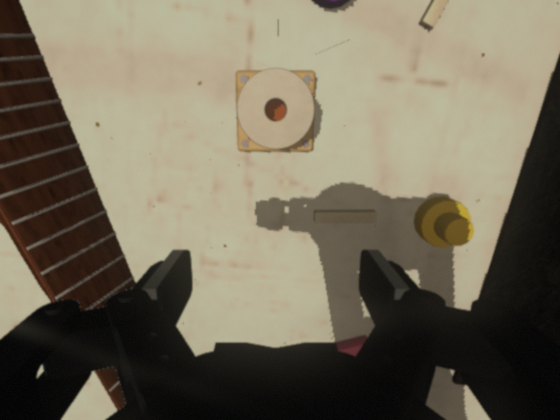

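View pics/sc2c.png

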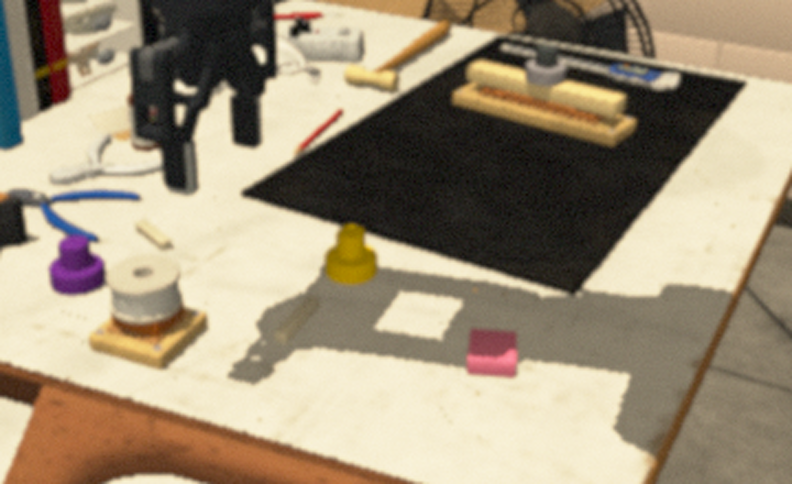

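View pics/top2c.png

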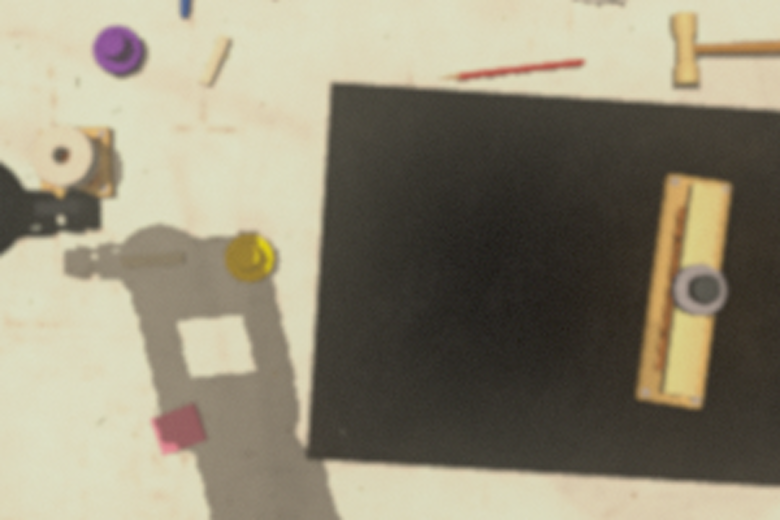

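Both stacks are standing: the wrist view shows the reel at (276,109) centred on its board. The top view shows the pine and weight leaning outward only through parallax, and the scene view shows the layers level. I'll hand in.

```bash
python3 -c "
from station import *
print(sign_off()); print(sense()['t'])"
```

```text
the job is handed in; nothing more can be done
None
the job is handed in; nothing more can be done
```

Both stacks are built in the order asked, and the job was handed in at about 39.6 s of the 112 s allowed. The gripper was open and clear of everything.

- **Long board:** By the wrist camera, the bridge blank and pine block lie within about 0.2 mm of the board's centre line. Lengthways the pine is within about 0.5 mm. I didn't re-measure the blank's ends after letting go, but its position just before release puts it within about 0.5 mm as well. The grey weight stands upright within about 0.5 mm of the pine's centre.
- **Square board:** The orange-brown block was within about 0.5 mm of the board's centre before the reel went on. The reel lies flat within about 0.6 mm of the centre.

No check failed. The arm tended to settle 1–2 mm off its target after moves, so I corrected it before each release. In the last top view the upper layers look shifted, because that camera sees them at an angle. The wrist depth readings are what I relied on. The purple, yellow and pink look-alikes were left alone.

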